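Load a mounted sample into the hardness stand and seat the presser foot on it

TASK

Slide the sample carrier fully home between the guide rails of the small grey hardness stand, mounted sample first, until the spring catch clicks in behind its shoulder, and let go of it. Then press the stand's hand lever down until the resistance clearly firms up because the foot is sitting on the sample, hold it there for about half a second without forcing the lever to the bottom of its travel, and let it come back up. Leave the lens can and the round pot where they are.

Things in the scene. Friction and masses are not known exactly. Their poses are not given: they have to be found in the camera images.
- hardness_stand: Fixed bench hardness stand. Grey base plate 276 x 124 x 12 mm (x = -171 to +105 mm) whose top is the bed; two guide rails; behind the foot a column (x = +78 mm) with an arm 150 to 200 mm above the bench, column top 235 mm. Origin on the bench straight below the presser foot; x = direction in which the carrier slides in (level), y = the side of lever and catch, z up.
- rail_mouth (a point): On the bed (12 mm above the bench) in the middle of the mouth of the guide channel, stand x = -100 mm; axes as the stand's. From here the channel is 63 mm wide up to an end stop 131 mm further in; 18 mm before this point it flares to 80 mm. Lips 11.5 mm over the bed let the carrier in from the mouth only; rail tops 16 mm over the bed. Bed continues flat 71 mm before the mouth, to set the carrier down on.
- home_mark (a point): Point fixed on the stand where the middle of the carrier's grip is when the carrier is home (about 4 mm of play along x): 45 mm in front of (minus x of) rail_mouth and 34 mm over the bed. Axes as the stand's: the carrier's x then points along this x. Just before the carrier enters the rails its grip is 135 mm or more further out along minus x, at the same height.
- slide_grip (a point): Middle of the upright black grip of the loose sample carrier (about 0.2 kg). Grip 36 mm long (x), 12 mm thick (y), reaching 8 to 54 mm above the carrier's underside; this point is 34 mm above it. x points to the sample end, which goes in first. Plate 8 mm thick: tail 28 mm wide from x = -24 to 85 mm, front plate 60 mm wide from x = 85 to 175 mm, bevelled front corners, square shoulders behind.
- sample_top (a point): Middle of the top of the mounted sample, a beige puck 30 mm across clamped on the carrier, 145 mm ahead of the grip along x and 21 mm above the carrier's underside. Axes as the carrier's.
- catch (a joint): Spring catch at the y side of the channel: a steel leaf turning on an upright pin, its nib 6 mm inside the channel, 37 mm past the mouth. 0 = sprung in (rest), about 0.08 rad while the front plate's side holds it out, 0 again once it has clicked behind the plate's shoulder. Pushing the carrier past it takes about 5 to 12 N, friction included.
- lever_pad (a point): Middle of the upper face of the flat black pad (32 mm along x, 44 mm along y) at the end of the hand lever; y points outwards along the lever. The lever's axis is level, along the stand's x, through stand x = 12, y = 32, z = 172 mm; the pad is 122 mm from it. At rest the pad stands 20 degrees above level, about 219 mm above the bench. It is pressed from above.
- press_lever (a joint): Lever angle in rad: 0 = up (spring return), grows as the pad is pressed down, bottom stop 0.75. It lowers the foot 30 mm per rad. Unloaded it takes about 1.5 to 3.5 N at the pad; with the sample loaded the foot meets it at about 0.40 rad (pad about level), where the force jumps by about 4 N and then rises by about 30 N per rad.
- presser_foot: Round steel foot, 20 mm across, sprung in the dial gauge above it, whose needle turns as the foot is pushed in; origin in the middle of its underside, 45 mm above the bench when the lever is up (the loaded sample's top is at 33 mm).
- sample_slide: The sample carrier itself; origin under the middle of its front plate, on its underside, 130 mm ahead of the grip's middle; x points to the sample end.
- lens_can: Loose bystander: grey lens can with a black screw top, 36 mm across, 57 mm tall; origin at the centre of its underside.
- pot: Loose bystander: round white pot with a tan lid, 62 mm across, 35 mm tall; origin at the centre of its underside.

How it is judged:
By the outcome, as a careful person would: the job done as asked, in the order asked, and still so for the second after the job is handed in, with the robot touching nothing.
It also fails if it takes over 64 s, if anything falls off the work surface, if the arm or the gripper's body presses on something with over 40 N, if the wrist force passes 120 N, or if a joint passes its speed limit or range.

ROBOT

A 6-joint arm with a two-finger parallel gripper is mounted at the origin on a cart in front of the work surface, level with it; the furniture and walls round the work are solid. World frame = base frame: x ahead of the robot, y to its left, z up, the work surface at z = 0. Lengths are in m, angles in rad, forces in N, time in s.
With the tool pointing down it reaches from about 0.35 to 0.775 m from the base axis. Payload 5.5 kg.
Tool frame: the origin (TCP) lies at the very end of the fingers, on their centre line; the grasp point (between the pads) lies 19 mm behind it; x points along the fingers, y is the direction in which the jaws open and shut, and the axes are right-handed (so a half turn about x gives the same grasp; the last joint's range is limited). The gripper opens to 85 mm and grips with 20 to 120 N. Pads are 22 mm wide; open, the fingers measure 114 mm over their backs; the gripper's body (76 mm by 85 mm) begins 54 mm behind the grasp point. The pads swing forward as they close: fully open they stand 13 mm farther back than shut.
Start: joints at [-1.42, 0.313, 0.046, 1.304, 0, 1.431], TCP at [0.165, -0.551, 0.204] pointing down, gripper open.
Joint ranges: [-2.76, 2.76], [-0.86, 1.69], [-1.03, 1.26], [-2.2, 2.34], [-1.47, 1.5], [-3.14, 3.14]. Speed limits (rad/s): [2.57, 2.57, 3.14, 3.14, 3.14, 3.14].

INTERFACE

Orientations are given as a unit quaternion [w, x, y, z].
In Python, from workcell import env gives the robot as it stands.
- The arm moves only by the tool drive_tool, never from a script. Its argument "plan" is a list that holds one entry, the list of rows, each a list of 7 numbers: the shift along the tool's x, y, z in cm, then the turn, a rotation vector about the tool's x, y, z in degrees, then the opening, from 0 (shut) to 1 (fully open). In form: [[[tx, ty, tz, wx, wy, wz, fingers], ...]]. A call has exactly 5 rows; each row shifts and turns the commanded pose from where the row before left it, along the tool's axes as they then stand; what a row does not reach is not made up. A row lasts 1/12 s, in which the tool goes at most 41.7 mm and 7.16 degrees, less where a joint would pass 70% of its speed; a pose out of reach is approached as far as the arm can. A call with a gripper value outside its range is refused whole. The fingers move at their own pace and stop on an object; "squeeze" is the grip in N (left out, the last holds). Time passes only in rows, so rows that do not move let the fingers close, or fill a call up. It gives the time, the measured TCP pose, the force and the opening at its end, in the units of the state.
- env.get_state(): the state, without advancing time (a new reading comes with each control period).
- env.read_camera(name): name is "scene" or "top" or "wrist"; returns the picture (480x640x3 uint8, red, green, blue); there is no depth.
- env.camera_model(name): a dict with "camera_matrix" (3x3 intrinsics, pixels), "camera_from_world" (4x4, takes a point from world to camera coordinates); the wrist camera has in their place "T_tool_cam" (4x4, takes a point from camera to tool coordinates, whose origin is the TCP and whose axes are the tool frame's). Camera axes: x right, y down, z forward; pixel columns grow to the right and rows downward; lengths in m; the calibration is good to about 2 mm. A picture is of the moment at which its call begins: read the wrist's pose just before it. camera_model takes no time and is no camera call.
- env.hand_in(): hands the job in, once; it reports no verdict.
The state is a dict: "clock": time; "joint_pos": joint angles; "qvel": joint speeds; "tau": joint torques, N m; "tcp_pos": TCP position; "orientation": TCP orientation; "wrist_force": force on the tool from outside, world axes, zero at the start; "ft_torque": the same for the moment, N m; "finger_gap": finger opening in m.
Only numpy, scipy, OpenCV 4.12 (cv2) and the standard library are available. Lean on these libraries where they do the work, as an engineer would, in place of code of your own. Each camera call takes 0.05 s, during which the arm holds its last target.

## Working session

There is one attempt and no reset: what is moved stays moved. The work goes in short steps, Python scripts to look and compute and a tool call to move; the robot and the scene stay as the last step left them, time stands still between calls to the robot, and variables do not carry over. Pictures are saved under pics/ and viewed, and the job is handed in when it is done.

Besides the shell and the picture viewer there is one more tool, called after ">>>" by a JSON object that holds its "api" and its "payload", one argument or row to a line. drive_tool: Moves the arm, as the interface text tells. Its arguments: {"type":"object","properties":{"plan":{"type":"array","items":{"type":"array","items":{"type":"array","items":{"type":"number"}}}},"squeeze":{"type":"number"}},"required":["plan"]}

```bash
mkdir -p pics; ls
python3 - <<'E'
from workcell import env
import cv2,numpy as np
print(env.get_state())
for n in ["scene","top"]:
    im=env.read_camera(n); cv2.imwrite(f"pics/{n}0.png",im[:,:,::-1]); m=env.camera_model(n); print(n,m)
print(env.camera_model("wrist"))
E
```

```text
pics
{'clock': 0.0, 'joint_pos': array([-1.41958934e+00,  3.14000161e-01,  4.49796832e-02,  1.30359696e+00,
       -1.90299382e-06,  1.43119119e+00]), 'qvel': array([ 1.12723680e-05, -8.42143062e-04,  5.85698372e-04,  1.47365541e-04,
        7.91482718e-04, -7.33223636e-04]), 'tau': array([-1.22944610e-03, -4.80618238e+01,  2.98536354e+01,  1.89255568e-02,
       -2.84091487e-05,  3.25459212e-05]), 'tcp_pos': array([ 0.16477239, -0.55030312,  0.20340934]), 'orientation': array([-0.1018118 , -0.69964009, -0.10309949,  0.69964891]), 'wrist_force': array([-0.34963282,  0.32945508, -0.8276877 ]), 'ft_torque': array([ 0.03148931, -0.0289549 , -0.00492301]), 'finger_gap': 0.08531730309416971}
scene {'camera_matrix': array([[588.50815783,   0.        , 300.69950875],
       [  0.        , 588.50815783, 233.01611635],
       [  0.        ,   0.        ,   1.        ]]), 'camera_from_world': array([[-0.81247654, -0.58279586, -0.01519369,  0.4039643 ],
       [-0.21518594,  0.3240085 , -0.92125648,  0.29414438],
       [ 0.54182735, -0.74522981, -0.38865878,  0.7141171 ],
       [ 0.        , 
[... 314 characters left out ...]
423648, -0.01146981, -0.17648512,  0.61508342],
       [ 0.17654149, -0.00409581, -0.98428468,  1.031254  ],
       [ 0.        ,  0.        ,  0.        ,  1.        ]])}
{'camera_matrix': array([[360.39428396,   0.        , 321.62069309],
       [  0.        , 360.39428396, 238.39319469],
       [  0.        ,   0.        ,   1.        ]]), 'T_tool_cam': array([[-9.10633765e-04, -3.26240181e-01,  9.45286473e-01,
        -1.68819589e-01],
       [ 9.99999391e-01,  2.92381183e-04,  1.06424849e-03,
        -6.86394603e-04],
       [-6.23584597e-04,  9.45286866e-01,  3.26239716e-01,
        -8.44156133e-02],
       [ 0.00000000e+00,  0.00000000e+00,  0.00000000e+00,
         1.00000000e+00]])}
```

View pics/scene0.png

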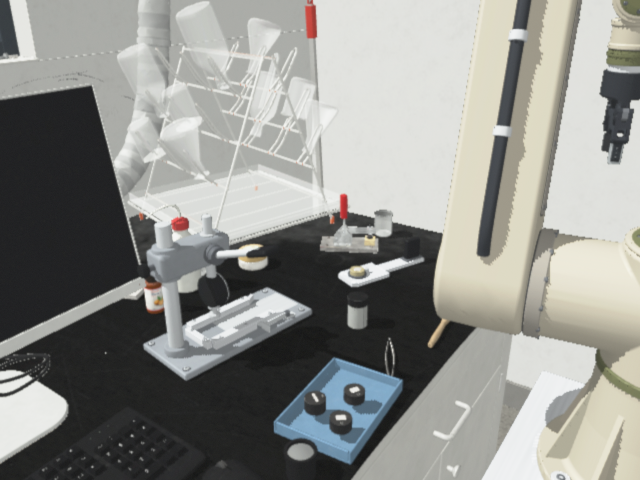

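View pics/top0.png

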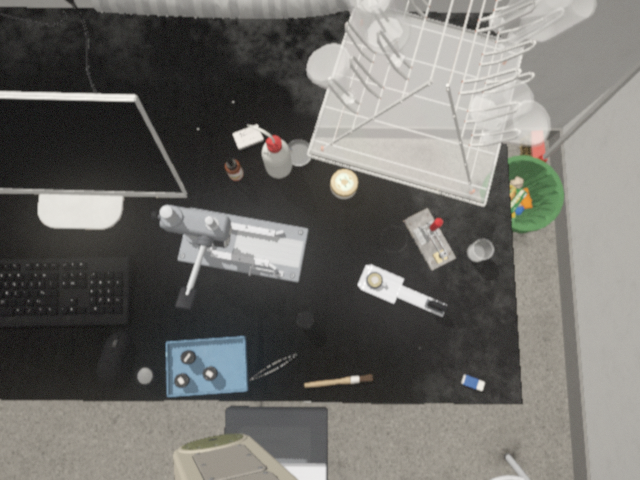

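Run:
```python
import cv2
t=cv2.imread("pics/top0.png"); s=cv2.imread("pics/scene0.png")
cv2.imwrite("pics/tz1.png",cv2.resize(t[195:315,150:320],None,fx=4.6,fy=4.6,interpolation=cv2.INTER_CUBIC))
cv2.imwrite("pics/tz2.png",cv2.resize(t[250:330,340:460],None,fx=6,fy=6,interpolation=cv2.INTER_CUBIC))
cv2.imwrite("pics/sz1.png",cv2.resize(s[200:385,130:320],None,fx=3.2,fy=3.2,interpolation=cv2.INTER_CUBIC))
cv2.imwrite("pics/sz2.png",cv2.resize(s[220:300,320:440],None,fx=6,fy=6,interpolation=cv2.INTER_CUBIC))
```

```text
(no output)
```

View pics/tz1.png

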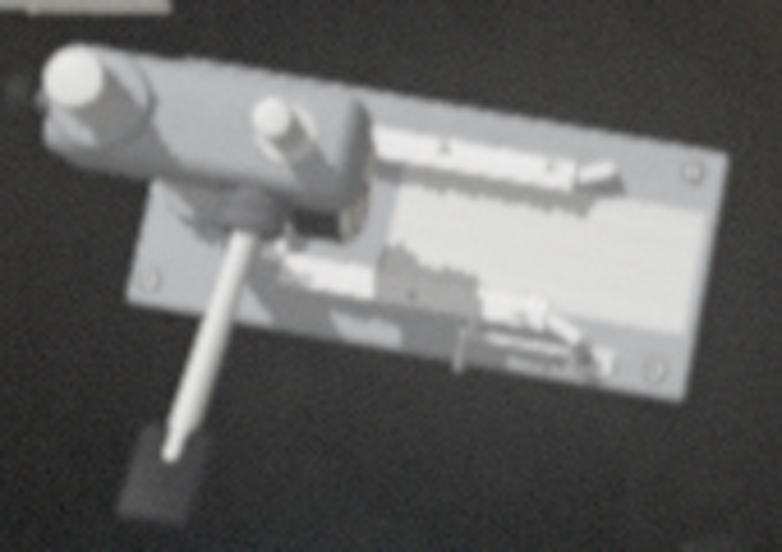

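View pics/tz2.png

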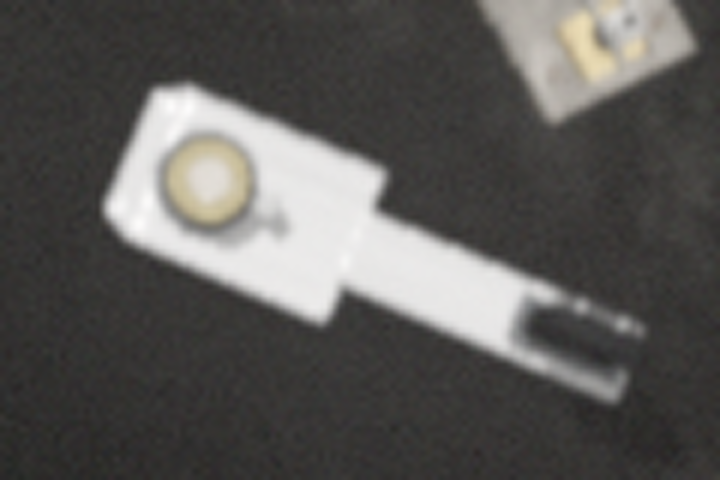

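View pics/sz1.png

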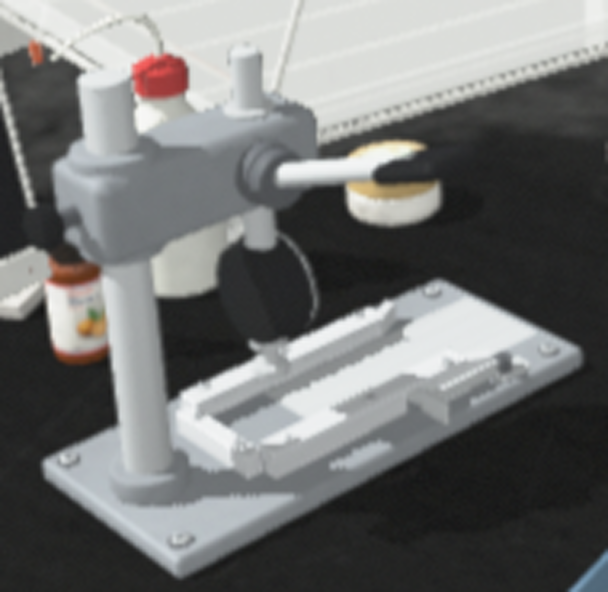

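View pics/sz2.png

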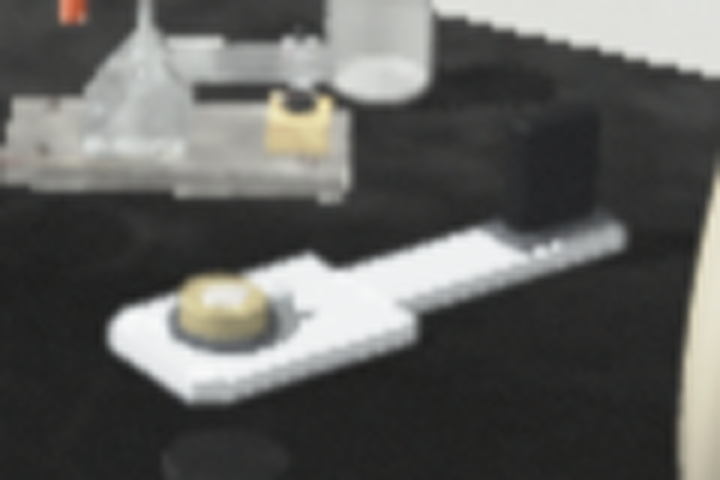

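```bash
cat > h.py <<'E'
import numpy as np,cv2
from workcell import env
def ray(n,uv):
    m=env.camera_model(n);K=m["camera_matrix"];T=m["camera_from_world"];R=T[:3,:3]
    c=-R.T@T[:3,3]; d=R.T@np.linalg.inv(K)@np.array([uv[0],uv[1],1.]); return c,d/np.linalg.norm(d)
def onz(n,uv,z):
    c,d=ray(n,uv); return c+d*(z-c[2])/d[2]
def proj(n,p):
    m=env.camera_model(n);K=m["camera_matrix"];T=m["camera_from_world"]
    q=K@(T[:3,:3]@np.asarray(p)+T[:3,3]); return q[:2]/q[2]
def tri(a,b):
    (c1,d1),(c2,d2)=ray("top",a),ray("scene",b)
    s=np.linalg.lstsq(np.array([d1,-d2]).T,c2-c1,rcond=None)[0]
    p,q=c1+d1*s[0],c2+d2*s[1]; return (p+q)/2,np.linalg.norm(p-q)
def tool():
    s=env.get_state();w,x,y,z=s["orientation"]
    from scipy.spatial.transform import Rotation as Ro
    return s["tcp_pos"],Ro.from_quat([x,y,z,w]),s
E
python3 - <<'E'
from h import *
f=lambda p,s,o:((p[0]+.5)/s-.5+o[0],(p[1]+.5)/s-.5+o[1])
A=lambda p:f(p,4.6,(150,195)); B=lambda p:f(p,6,(340,250))
S1=lambda p:f(p,3.2,(130,200)); S2=lambda p:f(p,6,(320,220))
c={k:onz("top",A(v),.012) for k,v in dict(mr=(727,153),nr=(685,402),nl=(126,302)).items()}
for k in c:print(k,c[k].round(4))
d=lambda a,b:np.linalg.norm(c[a]-c[b])
print("len",d('nr','nl'),"wid",d('nr','mr'))
x=c['nl']-c['nr'];x/=np.linalg.norm(x);print("xdir deg",np.degrees(np.arctan2(x[1],x[0])))
y=np.array([-x[1],x[0],0])
print("stand origin",c['nr']+.171*x-.062*y, (c['mr']+.171*x+.062*y), c['nl']-.105*x-.062*y)
# scene corners
for k,v,a in [("mr",(438,280),(-.171,-.062)),("nr",(583,355),(-.171,.062)),("nl",(180,575),(.105,.062)),("ml",(44,468),(.105,-.062))]:
    p=onz("scene",S1(v),.012);print("sc",k,p.round(4),(p-a[0]*x-a[1]*y).round(4))
e={k:onz("top",B(v),.008) for k,v in dict(t1=(645,330),t2=(617,403),r1=(387,172),r2=(322,327),f1=(155,90),f2=(105,212)).items()}
for k in e:print(k,e[k].round(4))
sm=onz("top",B((207,180)),.021);tm=(e['t1']+e['t2'])/2;rm=(e['r1']+e['r2'])/2
print("sample",sm,"tail",tm,"shoulder",rm,"d",np.linalg.norm((sm-tm)[:2]),"(.169)",np.linalg.norm((rm-tm)[:2]),"(.109)",np.linalg.norm(e['r1']-e['r2']))
for v in (sm-tm,rm-tm):print(np.degrees(np.arctan2(v[1],v[0])))
ss=onz("scene",S2((224,297)),.021);print("scene sample",ss)
p=tri(A((165,475)),S1((415,165)));print("pad",p)
E
```

```text
mr [ 0.6613 -0.1136  0.012 ]
nr [ 0.5383 -0.0951  0.012 ]
nl [0.5839 0.177  0.012 ]
len 0.27593699091813156 wid 0.12436109726549785
xdir deg 80.4842822841178
stand origin [0.62772198 0.06327988 0.012     ] [0.62840705 0.06528933 0.012     ] [0.62771156 0.06321774 0.012     ]
sc mr [ 0.6583 -0.1105  0.012 ] [0.6254 0.0684 0.012 ]
sc nr [ 0.5342 -0.0864  0.012 ] [0.6236 0.072  0.012 ]
sc nl [0.5755 0.1859 0.012 ] [0.6193 0.0721 0.012 ]
sc ml [0.6984 0.1625 0.012 ] [0.6199 0.0692 0.012 ]
t1 [ 0.4923 -0.4246  0.008 ]
t2 [ 0.4655 -0.4134  0.008 ]
r1 [ 0.5497 -0.3305  0.008 ]
r2 [ 0.4921 -0.3054  0.008 ]
f1 [ 0.5795 -0.2443  0.008 ]
f2 [ 0.5337 -0.2254  0.008 ]
sample [ 0.54459251 -0.26191552  0.021     ] tail [ 0.47889446 -0.41900381  0.008     ] shoulder [ 0.5209155 -0.3179238  0.008    ] d 0.17027320811203253 (.169) 0.10946659926329104 (.109) 0.06288490158450082
67.30416080081818
67.42633747153386
scene sample [ 0.54357415 -0.26107218  0.021     ]
pad (array([0.48831169, 0.10244892, 0.21339637]), np.float64(0.0037588675517102417))
```

```bash
cat >> h.py <<'E'
from scipy.spatial.transform import Rotation as Ro
def down(yd):  # tool frame pointing down, tool y at heading yd deg
    a=np.radians(yd); x=np.array([0,0,-1.]); y=np.array([np.cos(a),np.sin(a),0]); return Ro.from_matrix(np.array([x,y,np.cross(x,y)]).T)
def delta(p,yd,n):
    t,R,s=tool(); d=R.inv().apply(np.asarray(p)-t)*100; Rd=R.inv()*down(yd); w=np.degrees(Rd.as_rotvec())
    print("cm",d.round(2),"rotvec",w.round(2),"| /n",(d/n).round(2),(w/n).round(2))
    return d,w
E
python3 - <<'E'
from h import *
t,R,s=tool(); print(R.as_matrix().round(3)); y=R.as_matrix()[:,1]
print("yaw y",np.degrees(np.arctan2(y[1],y[0])), s['clock'])
for yd in (157.4,-22.6): delta((.488,-.397,.20),yd,10)
E
```

```text
[[-0.     0.287 -0.958]
 [ 0.002 -0.958 -0.287]
 [-1.    -0.002 -0.   ]]
yaw y -73.34222261071318 0.1
cm [  0.36  -5.43 -35.37] rotvec [1.2926e+02 1.0000e-01 6.0000e-02] | /n [ 0.04 -0.54 -3.54] [1.293e+01 1.000e-02 1.000e-02]
cm [  0.36  -5.43 -35.37] rotvec [-5.074e+01 -5.000e-02  8.000e-02] | /n [ 0.04 -0.54 -3.54] [-5.07 -0.01  0.01]
```

```bash
cat >> h.py <<'E'
def rows(p,yd,n):
    d,w=delta(p,yd,n); st=Ro.from_rotvec(np.radians(w)/n)
    for k in range(n): print(((st**k).inv().apply(d)/n).round(2) if k else (d/n).round(2), (w/n).round(1))
E
python3 - <<'E'
from h import *
rows((.488,-.397,.16),-22.6,10)
E
```

```text
cm [  4.36  -5.42 -35.36] rotvec [-5.074e+01 -5.000e-02  8.000e-02] | /n [ 0.44 -0.54 -3.54] [-5.07 -0.01  0.01]
[ 0.44 -0.54 -3.54] [-5.1 -0.   0. ]
[ 0.44 -0.23 -3.57] [-5.1 -0.   0. ]
[ 0.44  0.09 -3.58] [-5.1 -0.   0. ]
[ 0.44  0.41 -3.55] [-5.1 -0.   0. ]
[ 0.44  0.72 -3.51] [-5.1 -0.   0. ]
[ 0.44  1.03 -3.43] [-5.1 -0.   0. ]
[ 0.43  1.32 -3.32] [-5.1 -0.   0. ]
[ 0.43  1.61 -3.19] [-5.1 -0.   0. ]
[ 0.43  1.89 -3.04] [-5.1 -0.   0. ]
[ 0.43  2.15 -2.86] [-5.1 -0.   0. ]
```

>>> {"api": "drive_tool", "payload": {
  "plan": [
    [[0.44, -0.54, -3.54, -5.1, 0, 0, 1], [0.44, -0.23, -3.57, -5.1, 0, 0, 1], [0.44, 0.09, -3.58, -5.1, 0, 0, 1], [0.44, 0.41, -3.55, -5.1, 0, 0, 1], [0.44, 0.72, -3.51, -5.1, 0, 0, 1]]
  ],
  "squeeze": 60
}}

```text
clock: 0.52
tcp_pos: [0.3276, -0.473, 0.1817]
orientation: [-0.255, -0.659, -0.256, 0.659]
wrist_force: [0.5, -0.4, -0.1]
finger_gap: 0.0855
```

>>> {"api": "drive_tool", "payload": {
  "plan": [
    [[0.44, 1.03, -3.43, -5.1, 0, 0, 1], [0.44, 1.32, -3.32, -5.1, 0, 0, 1], [0.44, 1.61, -3.19, -5.1, 0, 0, 1], [0.44, 1.89, -3.04, -5.1, 0, 0, 1], [0.44, 2.15, -2.86, -5, 0, 0, 1]]
  ]
}}

```text
clock: 0.93
tcp_pos: [0.4891, -0.3956, 0.1596]
orientation: [-0.394, -0.587, -0.395, 0.587]
wrist_force: [1.1, -0.8, 0.9]
finger_gap: 0.0858
```

Run:
```python
from h import *
t,R,s=tool();print(t,R.as_matrix().round(3),s['clock'],np.abs(s['qvel']).max())
cv2.imwrite("pics/w1.png",env.read_camera("wrist")[:,:,::-1])
t,R,s=tool();print(t,s['clock'],np.abs(s['qvel']).max())
```

```text
[ 0.48909477 -0.39564198  0.15959651] [[-0.001  0.926 -0.378]
 [ 0.001 -0.378 -0.926]
 [-1.    -0.001 -0.   ]] 0.9333 0.6614352254699303
[ 0.4943033  -0.39214194  0.15834694] 0.9833 0.0702630704207847
```

View pics/w1.png

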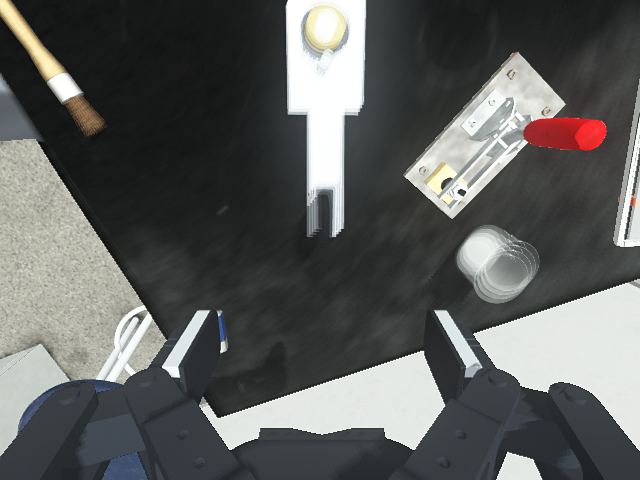

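```bash
cat >> h.py <<'E'
def wonz(t,R,uv,z):
    m=env.camera_model("wrist");T=m["T_tool_cam"];d=np.linalg.inv(m["camera_matrix"])@[uv[0],uv[1],1.]
    c=t+R.apply(T[:3,3]); d=R.apply(T[:3,:3]@d); return c+d*(z-c[2])/d[2]
E
python3 - <<'E'
from h import *
t,R,s=tool()
im=env.read_camera("wrist")
cv2.imwrite("pics/w2.png",im[:,:,::-1])
cv2.imwrite("pics/w2z.png",cv2.resize(im[0:260,240:420,::-1],None,fx=2.3,fy=2.3,interpolation=cv2.INTER_CUBIC))
print(t,s['clock'])
m=(im.min(2)>150).astype(np.uint8); m[:, :260]=0; m[:,400:]=0; m[260:]=0
n,l,st,_=cv2.connectedComponentsWithStats(m);print(st[1:][st[1:,4]>300])
for v in range(20,245,12):
    r=np.where(m[v,260:400])[0]+260
    if len(r): 
        a,b=wonz(t,R,(r[0]-.5,v),.008),wonz(t,R,(r[-1]+.5,v),.008); print(v,r[0],r[-1],((a+b)/2).round(4),np.linalg.norm(a-b).round(4))
E
```

```text
[ 0.4943033  -0.39214194  0.15834694] 0.9833
[[  282     0    78   244 11274]]
20 282 358 [ 0.5501 -0.2484  0.008 ] 0.0598
32 282 358 [ 0.5471 -0.2561  0.008 ] 0.0603
44 282 357 [ 0.5436 -0.2637  0.008 ] 0.0601
56 283 357 [ 0.5408 -0.2718  0.008 ] 0.0599
68 283 356 [ 0.5372 -0.2798  0.008 ] 0.0597
80 283 355 [ 0.5335 -0.2879  0.008 ] 0.0595
92 283 355 [ 0.5302 -0.2963  0.008 ] 0.06
104 283 354 [ 0.5264 -0.3048  0.008 ] 0.0598
116 283 354 [ 0.5229 -0.3135  0.008 ] 0.0604
128 302 334 [ 0.5189 -0.3223  0.008 ] 0.028
140 302 334 [ 0.5152 -0.3314  0.008 ] 0.0283
152 302 334 [ 0.5115 -0.3408  0.008 ] 0.0286
164 302 333 [ 0.5073 -0.3501  0.008 ] 0.028
176 302 333 [ 0.5034 -0.3599  0.008 ] 0.0283
188 302 332 [ 0.499  -0.3696  0.008 ] 0.0277
200 302 332 [ 0.4949 -0.3798  0.008 ] 0.028
212 302 332 [ 0.4907 -0.3902  0.008 ] 0.0283
224 302 331 [ 0.4861 -0.4006  0.008 ] 0.0277
236 302 331 [ 0.4817 -0.4115  0.008 ] 0.028
```

View pics/w2z.png

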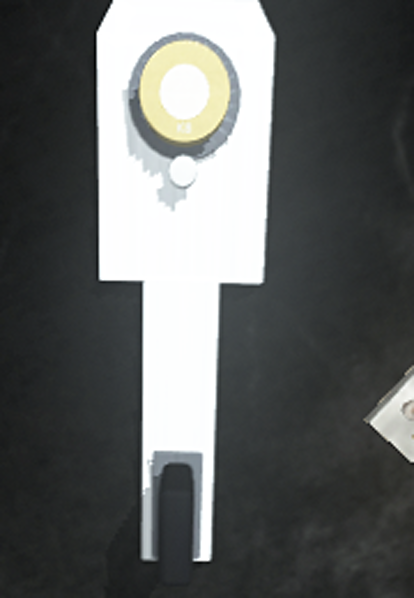

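Run:
```python
from h import *
rows((.488,-.3966,.017),-22.75,5)
```

```text
cm [14.15 -0.19  0.44] rotvec [ 0.76 -0.12  0.06] | /n [ 2.83 -0.04  0.09] [ 0.15 -0.02  0.01]
[ 2.83 -0.04  0.09] [ 0.2 -0.   0. ]
[ 2.83 -0.04  0.09] [ 0.2 -0.   0. ]
[ 2.83 -0.04  0.09] [ 0.2 -0.   0. ]
[ 2.83 -0.04  0.09] [ 0.2 -0.   0. ]
[ 2.83 -0.04  0.08] [ 0.2 -0.   0. ]
```

>>> {"api": "drive_tool", "payload": {
  "plan": [
    [[2.0, -0.1, 0.25, 0.4, 0, 0, 1], [3.2, -0.1, 0.2, 0.4, 0, 0, 1], [3.5, 0, 0, 0, 0, 0, 1], [3.2, 0, 0, 0, 0, 0, 1], [2.1, 0, 0, 0, 0, 0, 1]]
  ]
}}

```text
clock: 1.45
tcp_pos: [0.482, -0.399, 0.0166]
orientation: [-0.387, -0.59, -0.39, 0.591]
wrist_force: [0.5, 0.1, -0.4]
finger_gap: 0.0852
```

>>> {"api": "drive_tool", "payload": {
  "plan": [
    [[0, 0, 0, 0, 0, 0, 0.3], [0, 0, 0, 0, 0, 0, 0.1], [0, 0, 0, 0, 0, 0, 0], [0, 0, 0, 0, 0, 0, 0], [0, 0, 0, 0, 0, 0, 0]]
  ]
}}

```text
clock: 1.87
tcp_pos: [0.4853, -0.4017, 0.0225]
orientation: [0.39, 0.591, 0.388, -0.59]
wrist_force: [-0.1, -0.1, 0.2]
finger_gap: 0.0259
```

Run:
```python
from h import *
t,R,s=tool();print(t,R.as_matrix().round(3),s['clock'],s['finger_gap'],s['wrist_force'])
cv2.imwrite("pics/w3.png",env.read_camera("wrist")[:,:,::-1])
```

```text
[ 0.48532637 -0.40170667  0.02254336] [[ 0.003  0.919 -0.395]
 [-0.003 -0.395 -0.919]
 [-1.     0.003  0.002]] 1.8667 0.025879539924004553 [-0.06555274 -0.05943906  0.1749445 ]
```

View pics/w3.png

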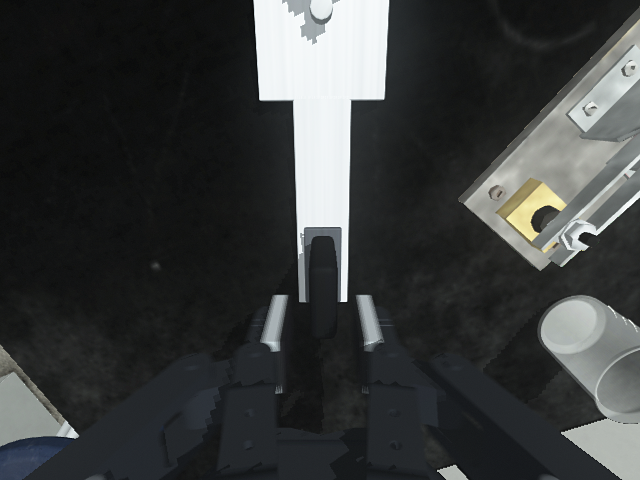

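Run:
```python
from h import *
t,R,s=tool();print(t,s['clock'],s['finger_gap'])
rows((.488,-.3966,.017),-22.75,5)
```

```text
[ 0.48521498 -0.40144894  0.02229978] 1.9167 0.0172990808314025
cm [ 0.53  0.06 -0.56] rotvec [-0.5   0.08 -0.18] | /n [ 0.11  0.01 -0.11] [-0.1   0.02 -0.04]
[ 0.11  0.01 -0.11] [-0.1  0.  -0. ]
[ 0.11  0.01 -0.11] [-0.1  0.  -0. ]
[ 0.11  0.01 -0.11] [-0.1  0.  -0. ]
[ 0.11  0.01 -0.11] [-0.1  0.  -0. ]
[ 0.11  0.01 -0.11] [-0.1  0.  -0. ]
```

>>> {"api": "drive_tool", "payload": {
  "plan": [
    [[0, 0, 0, 0, 0, 0, 0.35], [0.18, 0.02, -0.18, 0, 0, 0, 0.35], [0.18, 0.02, -0.2, 0, 0, 0, 0.35], [0.18, 0.02, -0.18, 0, 0, 0, 0.35], [0, 0, 0, 0, 0, 0, 0.35]]
  ]
}}

```text
clock: 2.33
tcp_pos: [0.487, -0.3946, 0.0143]
orientation: [-0.389, -0.59, -0.39, 0.59]
wrist_force: [1.0, -0.1, 0.1]
finger_gap: 0.0297
```

>>> {"api": "drive_tool", "payload": {
  "plan": [
    [[0, 0, 0, 0, 0, 0, 0], [0, 0, 0, 0, 0, 0, 0], [0, 0, 0, 0, 0, 0, 0], [0, 0, 0, 0, 0, 0, 0], [0, 0, 0, 0, 0, 0, 0]]
  ]
}}

```text
clock: 2.75
tcp_pos: [0.4871, -0.3955, 0.0149]
orientation: [0.389, 0.591, 0.389, -0.59]
wrist_force: [1.9, -0.4, 0.4]
finger_gap: 0.0104
```

Run:
```python
from h import *
t,R,s=tool();print(t,R.as_matrix().round(4),s['clock'],s['finger_gap'],s['wrist_force'])
for z in (.017,.13): rows((.488,-.3966,z),-22.75,5)
```

```text
[ 0.48710106 -0.39550178  0.01494479] [[ 2.000e-04  9.188e-01 -3.947e-01]
 [-1.000e-04 -3.947e-01 -9.188e-01]
 [-1.000e+00  2.000e-04 -0.000e+00]] 2.75 0.010405350985041226 [ 1.86367525 -0.40780785  0.39925776]
cm [-0.21  0.13  0.07] rotvec [-0.5  -0.   -0.01] | /n [-0.04  0.03  0.01] [-0.1 -0.  -0. ]
[-0.04  0.03  0.01] [-0.1 -0.  -0. ]
[-0.04  0.03  0.01] [-0.1 -0.  -0. ]
[-0.04  0.03  0.01] [-0.1 -0.  -0. ]
[-0.04  0.03  0.01] [-0.1 -0.  -0. ]
[-0.04  0.03  0.01] [-0.1 -0.  -0. ]
cm [-11.51   0.13   0.07] rotvec [-0.5  -0.   -0.01] | /n [-2.3   0.03  0.01] [-0.1 -0.  -0. ]
[-2.3   0.03  0.01] [-0.1 -0.  -0. ]
[-2.3   0.03  0.01] [-0.1 -0.  -0. ]
[-2.3   0.03  0.01] [-0.1 -0.  -0. ]
[-2.3   0.03  0.01] [-0.1 -0.  -0. ]
[-2.3   0.03  0.01] [-0.1 -0.  -0. ]
```

>>> {"api": "drive_tool", "payload": {
  "plan": [
    [[-1.0, 0, 0, 0, 0, 0, 0], [-1.8, 0, 0, 0, 0, 0, 0], [-2.2, 0, 0, 0, 0, 0, 0], [-1.8, 0, 0, 0, 0, 0, 0], [-1.2, 0, 0, 0, 0, 0, 0]]
  ],
  "squeeze": 100
}}

```text
clock: 3.17
tcp_pos: [0.4874, -0.3961, 0.0975]
orientation: [0.39, 0.59, 0.388, -0.59]
wrist_force: [-1.6, -1.1, -1.6]
finger_gap: 0.0085
```

Run:
```python
from h import *
t,R,s=tool();print(t,s['clock'],s['finger_gap'],s['wrist_force'],s['ft_torque'])
rows((.5789,-.2274,.095),-9.5,10)
print(onz("top",(305,320),.05))
```

```text
[ 0.48740648 -0.39608011  0.09750023] 3.1667 0.008495501724408216 [-1.56900112 -1.0534881  -1.60082465] [-0.07492989 -0.01294889 -0.0308837 ]
cm [  0.23   1.75 -19.11] rotvec [-13.74   0.08  -0.1 ] | /n [ 0.02  0.18 -1.91] [-1.37  0.01 -0.01]
[ 0.02  0.18 -1.91] [-1.4  0.  -0. ]
[ 0.02  0.22 -1.91] [-1.4  0.  -0. ]
[ 0.02  0.27 -1.9 ] [-1.4  0.  -0. ]
[ 0.02  0.31 -1.89] [-1.4  0.  -0. ]
[ 0.02  0.36 -1.89] [-1.4  0.  -0. ]
[ 0.02  0.4  -1.88] [-1.4  0.  -0. ]
[ 0.02  0.45 -1.87] [-1.4  0.  -0. ]
[ 0.02  0.49 -1.85] [-1.4  0.  -0. ]
[ 0.02  0.54 -1.84] [-1.4  0.  -0. ]
[ 0.02  0.58 -1.83] [-1.4  0.  -0. ]
[ 0.45402414 -0.11156804  0.05      ]
```

>>> {"api": "drive_tool", "payload": {
  "plan": [
    [[0, 0.1, -1.3, -1.4, 0, 0, 0], [0, 0.2, -1.9, -1.4, 0, 0, 0], [0, 0.3, -2.2, -1.4, 0, 0, 0], [0, 0.3, -2.2, -1.4, 0, 0, 0], [0, 0.4, -2.2, -1.4, 0, 0, 0]]
  ]
}}

```text
clock: 3.58
tcp_pos: [0.5328, -0.3059, 0.0942]
orientation: [-0.424, -0.565, -0.425, 0.565]
wrist_force: [0.1, 0.2, -2.0]
finger_gap: 0.0091
```

>>> {"api": "drive_tool", "payload": {
  "plan": [
    [[0, 0.4, -2.2, -1.4, 0, 0, 0], [0, 0.4, -2.0, -1.4, 0, 0, 0], [0, 0.5, -1.9, -1.4, 0, 0, 0], [0, 0.5, -1.7, -1.4, 0, 0, 0], [0, 0.5, -1.1, -1.2, 0, 0, 0]]
  ]
}}

```text
clock: 4.0
tcp_pos: [0.5766, -0.2239, 0.0942]
orientation: [-0.458, -0.538, -0.459, 0.539]
wrist_force: [-0.9, 0.3, -2.1]
finger_gap: 0.0089
```

Run:
```python
from h import *
env.read_camera("scene")
t,R,s=tool();print(t,R.as_matrix().round(3)[:,1],s['clock'],s['finger_gap'])
for n in ["scene","top","wrist"]:
    im=env.read_camera(n); cv2.imwrite(f"pics/{n}4.png",im[:,:,::-1])
t,R,s=tool();print(t,s['clock'])
T=cv2.imread("pics/top4.png")
cv2.imwrite("pics/tz4.png",cv2.resize(T[190:330,150:460],None,fx=2.5,fy=2.5,interpolation=cv2.INTER_CUBIC))
rows((.5789,-.2274,.095),-9.5,1)
```

```text
[ 0.57778782 -0.22281276  0.09425425] [ 0.987 -0.158 -0.001] 4.05 0.009111005748409706
[ 0.57642179 -0.22650046  0.09451954] 4.2
cm [-0.05  0.26  0.05] rotvec [0.1  0.02 0.05] | /n [-0.05  0.26  0.05] [0.1  0.02 0.05]
[-0.05  0.26  0.05] [0.1 0.  0. ]
```

View pics/tz4.png

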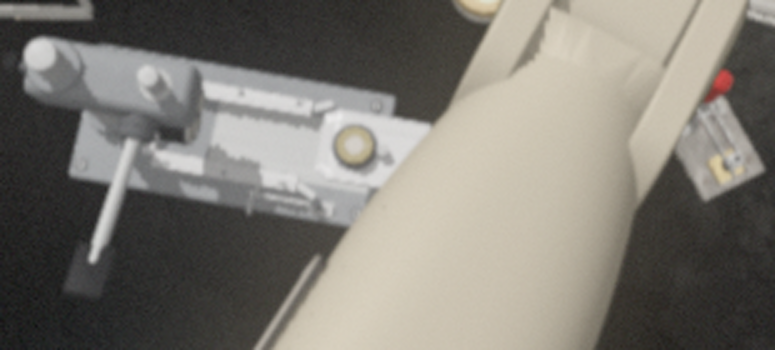

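View pics/wrist4.png

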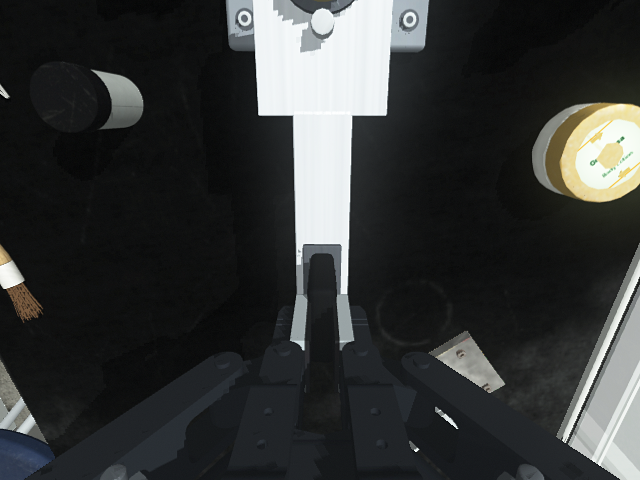

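View pics/scene4.png

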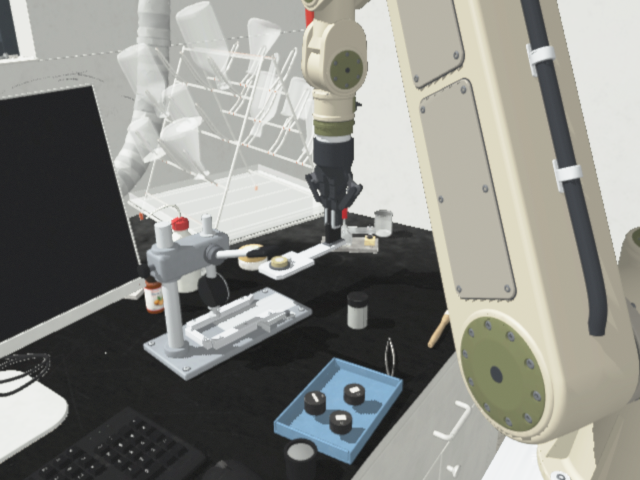

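Run:
```python
from h import *
t,R,s=tool()
w=cv2.imread("pics/wrist4.png")
cv2.imwrite("pics/wz4.png",cv2.resize(w[0:130,210:440],None,fx=3.4,fy=3.4,interpolation=cv2.INTER_CUBIC))
x=np.array([.1653,.9862,0]);y=np.array([-.9862,.1653,0])
o=np.array([.6277,.0635,0])
def st(p): p=p-o; return np.array([p@x,p@y]).round(4)
for uv,z in [((244,19),.012),((409,19),.012)]: print("bolt",st(wonz(t,R,uv,z)))
zc=t[2]-.015+.008
print("tcp",st(t),"zc",zc)
g=w.min(2)
for v in (60,80,100,140,170,200,230):
    r=np.where(g[v,200:440]>150)[0]+200; a,b=wonz(t,R,(r[0]-.5,v),zc),wonz(t,R,(r[-1]+.5,v),zc);print(v,r[0],r[-1],st((a+b)/2),np.linalg.norm(a-b).round(4))
for v in (5,15,25,35):
    print(v,[int(k) for k in w[v,215:262,1]],[int(k) for k in w[v,388:440,1]])
```

```text
bolt [-0.1552  0.0503]
bolt [-0.1549 -0.0502]
tcp [-0.2945  0.0026] zc 0.0875195389302548
60 256 388 [-0.1872  0.0028] 0.0586
80 257 387 [-0.1953  0.0028] 0.0587
100 258 386 [-0.2036  0.0027] 0.0588
140 293 350 [-0.2213  0.0029] 0.0274
170 294 350 [-0.2353  0.0026] 0.0276
200 295 349 [-0.2501  0.0026] 0.0274
230 295 348 [-0.2658  0.0028] 0.0277
5 [18, 16, 17, 18, 15, 12, 11, 11, 10, 10, 16, 109, 131, 151, 177, 178, 177, 177, 178, 178, 176, 177, 177, 177, 178, 178, 177, 177, 177, 178, 177, 177, 177, 176, 177, 175, 175, 162, 232, 245, 244, 243, 244, 244, 245, 245, 245] [245, 245, 245, 244, 234, 189, 186, 186, 188, 187, 186, 186, 187, 187, 185, 186, 186, 185, 184, 184, 184, 182, 182, 183, 182, 181, 182, 182, 181, 180, 181, 179, 179, 177, 179, 180, 179, 180, 179, 185, 91, 36, 34, 35, 35, 33, 34, 33, 33, 34, 34, 31]
15 [13, 16, 17, 16, 16, 12, 11, 11, 13, 13, 8, 33, 116, 137, 160, 179, 177, 177, 178, 180, 143, 105, 99, 176, 232, 233, 217, 142, 104, 97, 103, 189, 237, 239, 243, 211, 114, 86, 198, 249, 245, 243, 243, 244, 245, 245, 245] [245, 245, 246, 254, 200, 183, 184, 184, 183, 184, 184
[... 427 characters left out ...]
 244, 215, 188, 188, 187, 185, 184, 186, 192, 106, 71, 90, 90, 77, 100, 178, 227, 232, 232, 232, 232, 231, 225, 168, 116, 110, 110, 153, 182, 182, 181, 181, 181, 181, 181, 185, 135, 44, 28, 33, 32, 32, 32, 31, 30, 30, 29, 32, 29, 29]
35 [14, 16, 17, 14, 16, 15, 17, 13, 12, 13, 14, 14, 14, 104, 104, 95, 99, 98, 98, 97, 141, 145, 141, 174, 176, 174, 174, 159, 159, 142, 123, 122, 100, 100, 100, 101, 102, 101, 94, 210, 248, 245, 244, 244, 244, 244, 245] [243, 245, 251, 199, 187, 188, 189, 185, 185, 186, 186, 187, 187, 187, 186, 188, 187, 187, 188, 186, 186, 186, 186, 185, 185, 184, 184, 185, 182, 182, 181, 182, 181, 181, 182, 182, 183, 138, 46, 29, 32, 31, 32, 31, 32, 32, 32, 29, 30, 30, 30, 27]
```

View pics/wz4.png

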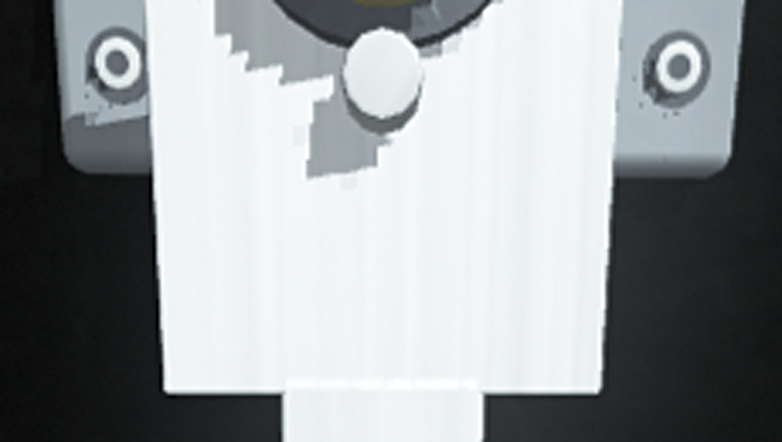

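>>> {"api": "drive_tool", "payload": {
  "plan": [
    [[1.0, 0.13, 0, 0, 0, 0, 0], [1.8, 0.14, 0, 0, 0, 0, 0], [1.8, 0, 0, 0, 0, 0, 0], [1.3, 0, 0, 0, 0, 0, 0], [0.25, 0, 0, 0, 0, 0, 0]]
  ]
}}

```text
clock: 4.62
tcp_pos: [0.5767, -0.2272, 0.0298]
orientation: [-0.455, -0.539, -0.458, 0.541]
wrist_force: [0.2, 0.1, -1.4]
finger_gap: 0.009
```

>>> {"api": "drive_tool", "payload": {
  "plan": [
    [[0, 0, 0, 0, 0, 0, 0], [0, 0, 0, 0, 0, 0, 0], [0, 0, 0, 0, 0, 0, 0], [0, 0, 0, 0, 0, 0, 0], [0, 0, 0, 0, 0, 0, 0]]
  ]
}}

```text
clock: 5.03
tcp_pos: [0.5799, -0.2276, 0.0344]
orientation: [0.458, 0.54, 0.457, -0.539]
wrist_force: [-0.2, -0.3, -2.0]
finger_gap: 0.009
```

```bash
cat >> h.py <<'E'
X=np.array([.1653,.9862,0]);Y=np.array([-.9862,.1653,0]);O=np.array([.6277,.0635,0])
def st(p): p=np.asarray(p)-O; return np.array([p@X,p@Y,p[2]]).round(4)
def rep():
    t,R,s=tool(); M=R.as_matrix(); f=s['wrist_force']
    print("t",s['clock'],"stand tcp",st(t),"yhead",np.degrees(np.arctan2(M[1,1],M[0,1])).round(2),"gap",s['finger_gap'].round(4),"F stand",np.round([f@X,f@Y,f[2]],2),"M",np.round([s['ft_torque']@X,s['ft_torque']@Y,s['ft_torque'][2]],2))
E
python3 - <<'E'
from h import *
rep()
im=env.read_camera("scene");cv2.imwrite("pics/s5.png",cv2.resize(im[220:380,140:340,::-1],None,fx=3.5,fy=3.5,interpolation=cv2.INTER_CUBIC))
w=env.read_camera("wrist")[:,:,::-1];cv2.imwrite("pics/w5.png",w)
t,R,s=tool();g=w.min(2)
for zc in(t[2]-.007,t[2]-.011):
  for v in (60,100,140,200):
    r=np.where(g[v,200:440]>200)[0]+200; a,b=wonz(t,R,(r[0]-.5,v),zc),wonz(t,R,(r[-1]+.5,v),zc);print(v,st((a+b)/2),np.linalg.norm(a-b).round(4))
E
```

```text
Traceback (most recent call last):
  File "h.py", line 36, in rep
    print("t",s['clock'],"stand tcp",st(t),"yhead",np.degrees(np.arctan2(M[1,1],M[0,1])).round(2),"gap",s['finger_gap'].round(4),"F stand",np.round([f@X,f@Y,f[2]],2),"M",np.round([s['ft_torque']@X,s['ft_torque']@Y,s['ft_torque'][2]],2))
                                                                                                        ^^^^^^^^^^^^^^^^^^^^^
AttributeError: 'float' object has no attribute 'round'
```

```bash
sed -i "s/s\['finger_gap'\].round(4)/round(s['finger_gap'],4)/" h.py
python3 - <<'E'
from h import *
rep()
im=env.read_camera("scene");cv2.imwrite("pics/s5.png",cv2.resize(im[220:380,140:340,::-1],None,fx=3.5,fy=3.5,interpolation=cv2.INTER_CUBIC))
w=env.read_camera("wrist")[:,:,::-1];cv2.imwrite("pics/w5.png",w)
t,R,s=tool();g=w.min(2)
for zc in(t[2]-.007,t[2]-.011):
  for v in (60,100,140,200):
    r=np.where(g[v,200:440]>200)[0]+200; a,b=wonz(t,R,(r[0]-.5,v),zc),wonz(t,R,(r[-1]+.5,v),zc);print(v,st((a+b)/2),np.linalg.norm(a-b).round(4))
E
```

```text
t 5.0333 stand tcp [-0.295  -0.001   0.0344] yhead -9.45 gap 0.009 F stand [-0.3   0.12 -2.  ] M [0.02 0.13 0.03]
60 [-0.1875 -0.0007  0.0271] 0.0586
100 [-0.204  -0.0007  0.0271] 0.0588
140 [-0.2216 -0.0008  0.0271] 0.0269
200 [-0.2505 -0.0008  0.0271] 0.0274
60 [-0.187  -0.0007  0.0231] 0.0599
100 [-0.2038 -0.0007  0.0231] 0.0601
140 [-0.2219 -0.0008  0.0231] 0.0275
200 [-0.2514 -0.0008  0.0231] 0.028
```

View pics/s5.png

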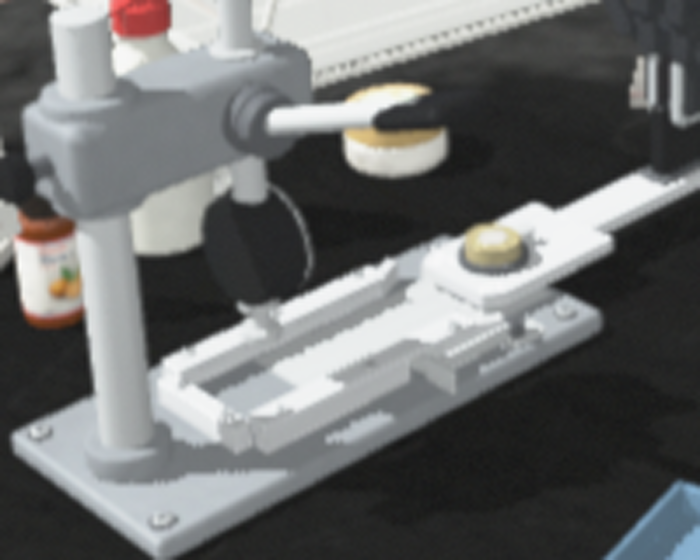

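View pics/w5.png

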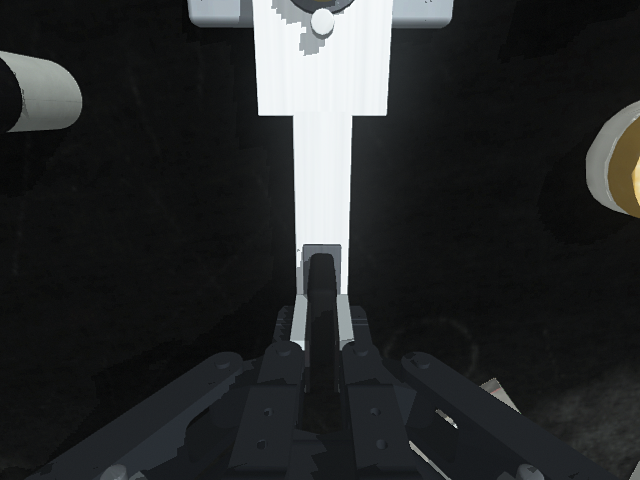

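>>> {"api": "drive_tool", "payload": {
  "plan": [
    [[0.1, -0.08, 0, 0, 0, 0, 0], [0.1, 0, 0, 0, 0, 0, 0], [0.1, 0, 0, 0, 0, 0, 0], [0, 0, 0, 0, 0, 0, 0], [0, 0, 0, 0, 0, 0, 0]]
  ]
}}

```text
clock: 5.55
tcp_pos: [0.5784, -0.2269, 0.0302]
orientation: [-0.457, -0.539, -0.457, 0.539]
wrist_force: [-0.6, -0.8, -1.4]
finger_gap: 0.0086
```

>>> {"api": "drive_tool", "payload": {
  "plan": [
    [[0.1, 0, 0, 0, 0, 0, 0], [0, 0, 0, 0, 0, 0, 0], [0.1, 0, 0, 0, 0, 0, 0], [0, 0, 0, 0, 0, 0, 0], [0, 0, 0, 0, 0, 0, 0]]
  ]
}}

```text
clock: 5.97
tcp_pos: [0.5784, -0.227, 0.0283]
orientation: [-0.457, -0.539, -0.457, 0.539]
wrist_force: [0.1, -0.3, -1.5]
finger_gap: 0.0092
```

Run:
```python
from h import *
rep()
```

```text
t 5.9667 stand tcp [-0.2947  0.0006  0.0283] yhead -9.44 gap 0.0092 F stand [-0.25 -0.15 -1.47] M [0.02 0.14 0.02]
```

>>> {"api": "drive_tool", "payload": {
  "plan": [
    [[0.1, 0.03, 0, 0, 0, 0, 0], [0, 0, 0, 0, 0, 0, 0], [0, 0, 0, 0, 0, 0, 0], [0, 0, 0, 0, 0, 0, 0], [0, 0, 0, 0, 0, 0, 0]]
  ]
}}

```text
clock: 6.38
tcp_pos: [0.5789, -0.2271, 0.0275]
orientation: [0.457, 0.539, 0.457, -0.539]
wrist_force: [0.6, -0.0, -1.1]
finger_gap: 0.009
```

Run:
```python
from h import *
rep()
im=env.read_camera("scene");cv2.imwrite("pics/s6.png",cv2.resize(im[230:330,220:340,::-1],None,fx=6,fy=6,interpolation=cv2.INTER_CUBIC))
im=env.read_camera("top");cv2.imwrite("pics/t6.png",cv2.resize(im[200:290,220:340,::-1],None,fx=6,fy=6,interpolation=cv2.INTER_CUBIC))
```

```text
t 6.3833 stand tcp [-2.947e-01  1.000e-04  2.750e-02] yhead -9.44 gap 0.009 F stand [ 0.1  -0.63 -1.07] M [-0.05  0.04  0.  ]
```

View pics/s6.png

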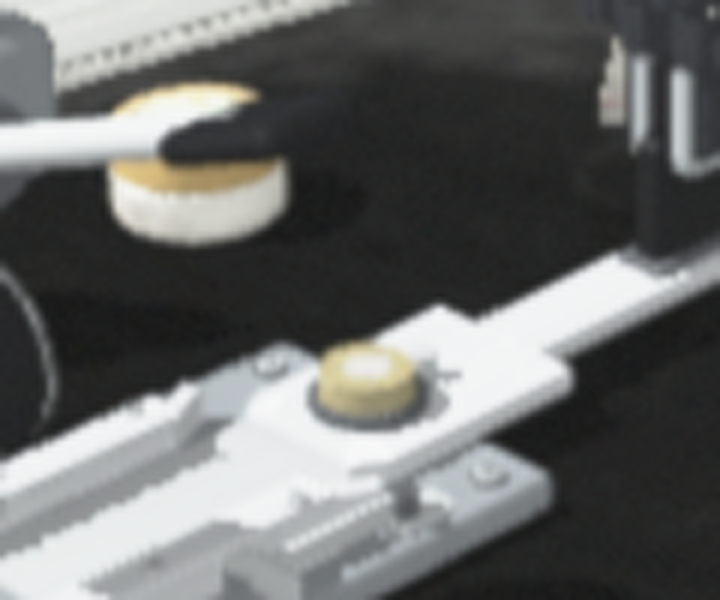

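View pics/t6.png

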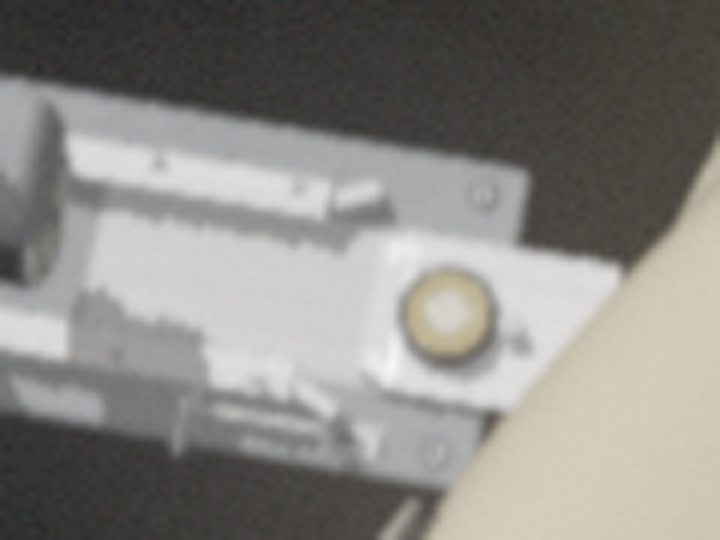

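>>> {"api": "drive_tool", "payload": {
  "plan": [
    [[0, 0, -0.5, 0, 0, 0, 0], [0, 0, -0.8, 0, 0, 0, 0], [0, 0, -0.8, 0, 0, 0, 0], [0, 0, -0.6, 0, 0, 0, 0], [0, 0, -0.3, 0, 0, 0, 0]]
  ]
}}

```text
clock: 6.9
tcp_pos: [0.5838, -0.196, 0.0274]
orientation: [-0.457, -0.539, -0.458, 0.539]
wrist_force: [-0.1, -0.1, -1.4]
finger_gap: 0.0086
```

Run:
```python
from h import *
rep()
im=env.read_camera("top");cv2.imwrite("pics/t7.png",cv2.resize(im[200:290,220:340,::-1],None,fx=6,fy=6,interpolation=cv2.INTER_CUBIC))
rep()
```

```text
t 6.9 stand tcp [-0.2632  0.0004  0.0274] yhead -9.36 gap 0.0086 F stand [-0.1   0.05 -1.35] M [-0.02  0.08 -0.01]
t 6.95 stand tcp [-0.2629  0.0004  0.0274] yhead -9.34 gap 0.0086 F stand [ 0.51  0.77 -1.3 ] M [-0.03 -0.03  0.01]
```

View pics/t7.png

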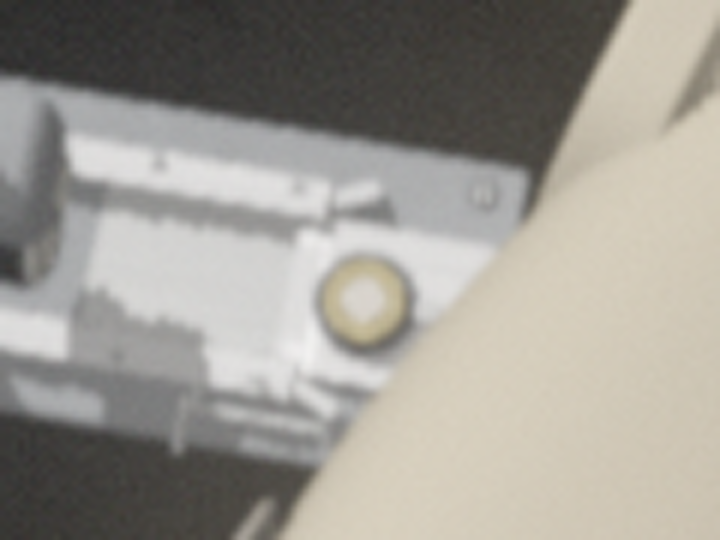

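>>> {"api": "drive_tool", "payload": {
  "plan": [
    [[0, 0, -0.4, 0, 0, 0, 0], [0, 0, -0.6, 0, 0, 0, 0], [0, 0, -0.6, 0, 0, 0, 0], [0, 0, -0.6, 0, 0, 0, 0], [0, 0, -0.6, 0, 0, 0, 0]]
  ]
}}

```text
clock: 7.37
tcp_pos: [0.5885, -0.1695, 0.0274]
orientation: [-0.457, -0.539, -0.457, 0.54]
wrist_force: [0.0, -2.5, -0.4]
finger_gap: 0.009
```

Run:
```python
from h import *
rep()
```

```text
t 7.3667 stand tcp [-2.362e-01  2.000e-04  2.740e-02] yhead -9.45 gap 0.009 F stand [-2.5  -0.45 -0.43] M [-0.21  0.48 -0.06]
```

>>> {"api": "drive_tool", "payload": {
  "plan": [
    [[0, 0, -0.6, 0, 0, 0, 0], [0, 0, -0.6, 0, 0, 0, 0], [0, 0, -0.6, 0, 0, 0, 0], [0, 0, -0.6, 0, 0, 0, 0], [0, 0, -0.6, 0, 0, 0, 0]]
  ]
}}

```text
clock: 7.78
tcp_pos: [0.5938, -0.1398, 0.0276]
orientation: [0.457, 0.54, 0.457, -0.539]
wrist_force: [1.6, -1.5, -0.5]
finger_gap: 0.0086
```

Run:
```python
from h import *
rep()
```

```text
t 7.7833 stand tcp [-2.061e-01 -1.000e-04  2.760e-02] yhead -9.45 gap 0.0086 F stand [-1.23 -1.83 -0.54] M [-0.45  0.33 -0.23]
```

>>> {"api": "drive_tool", "payload": {
  "plan": [
    [[0, 0, -0.8, 0, 0, 0, 0], [0, 0, -0.8, 0, 0, 0, 0], [0, 0, -0.8, 0, 0, 0, 0], [0, 0, -0.8, 0, 0, 0, 0], [0, 0, -0.8, 0, 0, 0, 0]]
  ]
}}

```text
clock: 8.2
tcp_pos: [0.6, -0.0999, 0.0274]
orientation: [0.457, 0.539, 0.457, -0.539]
wrist_force: [1.1, -1.5, -1.1]
finger_gap: 0.0086
```

>>> {"api": "drive_tool", "payload": {
  "plan": [
    [[0, 0, -0.5, 0, 0, 0, 0], [0, 0, -0.4, 0, 0, 0, 0], [0, 0, -0.3, 0, 0, 0, 0], [0, 0, 0, 0, 0, 0, 0], [0, 0, 0, 0, 0, 0, 0]]
  ]
}}

```text
clock: 8.62
tcp_pos: [0.602, -0.0885, 0.0274]
orientation: [0.457, 0.54, 0.457, -0.539]
wrist_force: [3.1, 0.4, -0.9]
finger_gap: 0.009
```

Run:
```python
from h import *
rep()
```

```text
t 8.6167 stand tcp [-0.1541  0.0002  0.0274] yhead -9.43 gap 0.009 F stand [ 0.92 -2.97 -0.87] M [-0.73 -0.25 -0.34]
```

Run:
```python
from h import *
im=env.read_camera("scene");cv2.imwrite("pics/s8.png",cv2.resize(im[230:370,180:330,::-1],None,fx=5,fy=5,interpolation=cv2.INTER_CUBIC)[:600])
```

>>> {"api": "drive_tool", "payload": {
  "plan": [
    [[0, 0, -0.3, 0, 0, 0, 0], [0, 0, -0.3, 0, 0, 0, 0], [0, 0, -0.2, 0, 0, 0, 0], [0, 0, -0.1, 0, 0, 0, 0], [0, 0, 0, 0, 0, 0, 0]]
  ]
}}

```text
clock: 9.08
tcp_pos: [0.6032, -0.0798, 0.0274]
orientation: [0.457, 0.539, 0.457, -0.539]
wrist_force: [3.0, -1.5, -0.5]
finger_gap: 0.0087
```

Run:
```python
from h import *
rep()
im=env.read_camera("scene");cv2.imwrite("pics/s9.png",cv2.resize(im[230:370,180:330,::-1],None,fx=5,fy=5,interpolation=cv2.INTER_CUBIC)[:600])
```

```text
t 9.0833 stand tcp [-0.1454  0.0005  0.0274] yhead -9.43 gap 0.0087 F stand [-0.97 -3.19 -0.47] M [-0.55  0.11 -0.16]
```

View pics/s8.png

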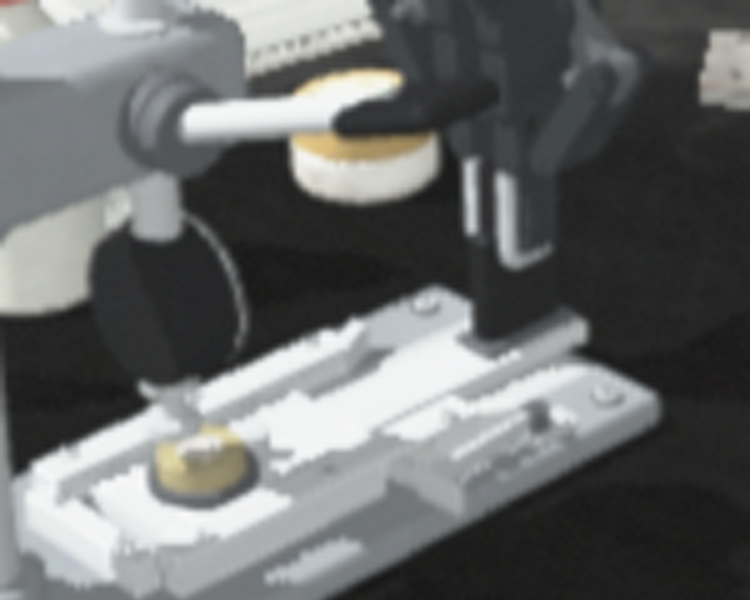

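View pics/s9.png

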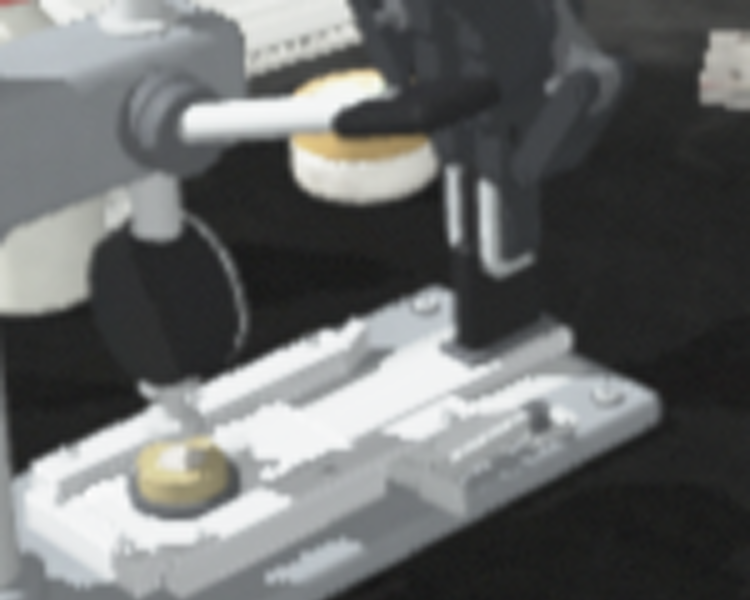

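>>> {"api": "drive_tool", "payload": {
  "plan": [
    [[0, 0, -0.1, 0, 0, 0, 0], [0, 0, -0.1, 0, 0, 0, 0], [0, 0, -0.1, 0, 0, 0, 0], [0, 0, 0, 0, 0, 0, 0], [0, 0, 0, 0, 0, 0, 0]]
  ]
}}

```text
clock: 9.55
tcp_pos: [0.6031, -0.0768, 0.0271]
orientation: [-0.457, -0.539, -0.458, 0.54]
wrist_force: [-0.3, 0.4, -1.0]
finger_gap: 0.0088
```

Run:
```python
from h import *
rep()
```

```text
t 9.55 stand tcp [-0.1424  0.0011  0.0271] yhead -9.42 gap 0.0088 F stand [ 0.34  0.39 -1.05] M [0.01 0.02 0.04]
```

>>> {"api": "drive_tool", "payload": {
  "plan": [
    [[0, 0, 0, 0, 0, 0, 0.45], [0, 0, 0, 0, 0, 0, 0.45], [0, 0, 0, 0, 0, 0, 0.45], [0, 0, 0, 0, 0, 0, 0.45], [0, 0, 0, 0, 0, 0, 0.45]]
  ]
}}

```text
clock: 9.97
tcp_pos: [0.6037, -0.0771, 0.0274]
orientation: [-0.457, -0.539, -0.457, 0.539]
wrist_force: [-0.2, 0.4, -0.4]
finger_gap: 0.0384
```

>>> {"api": "drive_tool", "payload": {
  "plan": [
    [[-1, 0, 0, 0, 0, 0, 0.45], [-2, 0, 0, 0, 0, 0, 0.45], [-2.5, 0, 0, 0, 0, 0, 0.45], [-2.5, 0, 0, 0, 0, 0, 0.45], [-2, 0, 0, 0, 0, 0, 0.45]]
  ]
}}

```text
clock: 10.38
tcp_pos: [0.6042, -0.0773, 0.1302]
orientation: [0.458, 0.54, 0.457, -0.539]
wrist_force: [1.4, -0.1, -0.2]
finger_gap: 0.0385
```

Run:
```python
from h import *
env.read_camera("scene");env.read_camera("scene")
rep()
for n in ["wrist","scene","top"]: cv2.imwrite(f"pics/{n}10.png",env.read_camera(n)[:,:,::-1])
s=cv2.imread("pics/scene10.png");cv2.imwrite("pics/s10.png",cv2.resize(s[230:370,180:330],None,fx=5,fy=5,interpolation=cv2.INTER_CUBIC)[:600])
```

```text
t 10.4833 stand tcp [-0.1429 -0.0025  0.1326] yhead -9.43 gap 0.0384 F stand [ 0.2  -0.58  0.44] M [-0.05 -0.03  0.01]
```

View pics/wrist10.png

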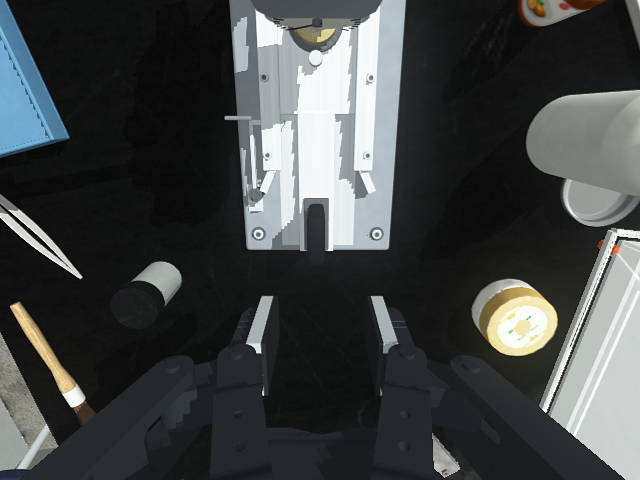

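View pics/s10.png

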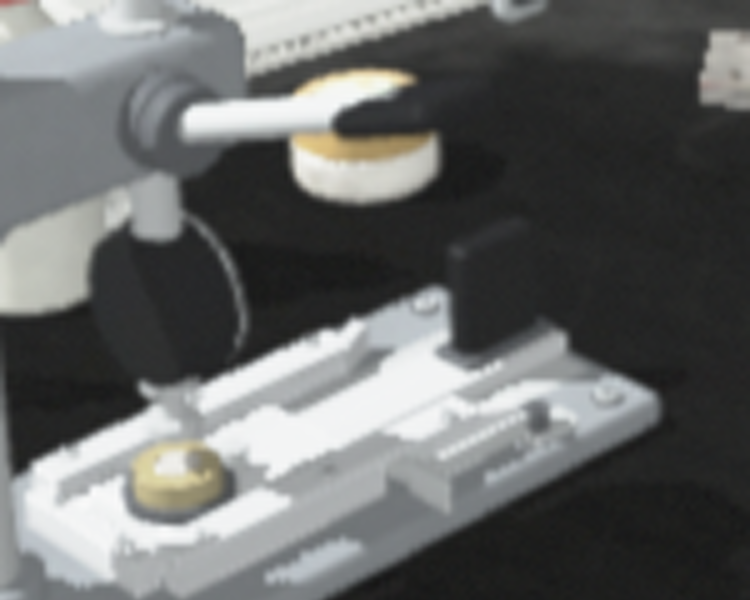

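View pics/top10.png

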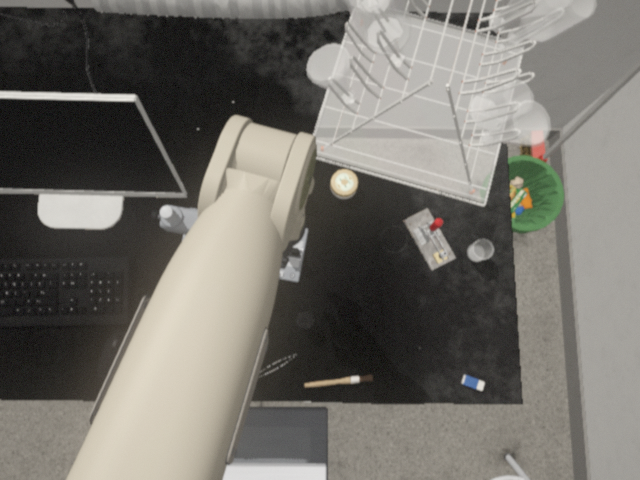

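Run:
```python
from h import *
w=cv2.imread("pics/wrist10.png");cv2.imwrite("pics/wz10.png",cv2.resize(w[60:220,215:395],None,fx=3.7,fy=3.7,interpolation=cv2.INTER_CUBIC))
t,R,s=tool()
for uv in [(258,235),(376,234),(300,250),(332,250)]: print(uv,st(wonz(t,R,uv,.012)),st(wonz(t,R,uv,.02)))
for v in (112,113,114): print(st(wonz(t,R,(310,v),.02)))
```

```text
(258, 235) [-0.1532  0.0534  0.012 ] [-0.1505  0.052   0.02  ]
(376, 234) [-0.1522 -0.0447  0.012 ] [-0.1495 -0.0434  0.02  ]
(300, 250) [-0.1665  0.0188  0.012 ] [-0.1634  0.0183  0.02  ]
(332, 250) [-0.1665 -0.0082  0.012 ] [-0.1634 -0.008   0.02  ]
[-0.0566  0.0091  0.02  ]
[-0.0573  0.0091  0.02  ]
[-0.058   0.0091  0.02  ]
```

View pics/wz10.png

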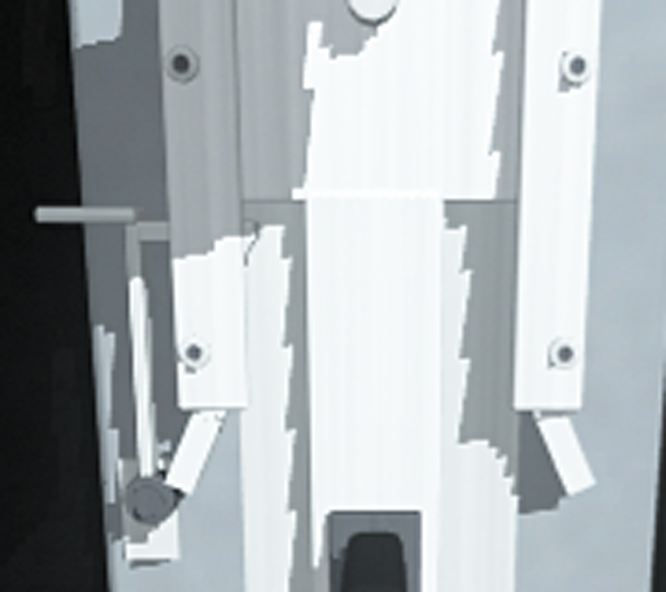

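>>> {"api": "drive_tool", "payload": {
  "plan": [
    [[-2, 0, 0, 0, 0, 0, 0], [-3, 0, 0, 0, 0, 0, 0], [-3, 0, 0, 0, 0, 0, 0], [-3, -0.5, -0.5, 0, 0, 0, 0], [-2, -1.4, -1.5, 0, 0, 0, 0]]
  ]
}}

```text
clock: 11.05
tcp_pos: [0.5891, -0.0559, 0.2582]
orientation: [-0.457, -0.54, -0.456, 0.54]
wrist_force: [0.4, -0.2, -0.7]
finger_gap: -0.0003
```

>>> {"api": "drive_tool", "payload": {
  "plan": [
    [[0, -2, -2.1, 0, 0, 0, 0], [0, -2, -2.1, 0, 0, 0, 0], [0, -2, -2.1, 0, 0, 0, 0], [0, -2, -2.1, 0, 0, 0, 0], [0, -2, -2.1, 0, 0, 0, 0]]
  ]
}}

```text
clock: 11.47
tcp_pos: [0.5051, 0.0666, 0.2559]
orientation: [-0.456, -0.539, -0.458, 0.54]
wrist_force: [0.6, -0.2, -0.4]
finger_gap: -0.0002
```

>>> {"api": "drive_tool", "payload": {
  "plan": [
    [[0, -2, -2, 0, 0, 0, 0], [0, -1, -1, 0, 0, 0, 0], [0, 0, 0, 0, 0, 0, 0], [0, 0, 0, 0, 0, 0, 0], [0, 0, 0, 0, 0, 0, 0]]
  ]
}}

```text
clock: 11.88
tcp_pos: [0.4827, 0.0996, 0.2568]
orientation: [-0.457, -0.539, -0.457, 0.54]
wrist_force: [0.3, -0.1, 0.4]
finger_gap: 0.0001
```

Run:
```python
from h import *
rep()
t,R,s=tool()
im=env.read_camera("wrist")[:,:,::-1]; cv2.imwrite("pics/wrist11.png",im)
print(s['joint_pos'].round(2))
rows(O+.012*X+.150*Y+[0,0,.235],-9.5,1)
im=env.read_camera("scene")[:,:,::-1]; cv2.imwrite("pics/scene11.png",im)
```

```text
t 11.8833 stand tcp [0.0116 0.149  0.2568] yhead -9.46 gap 0.0001 F stand [-0.05 -0.3   0.39] M [ 0.01  0.01 -0.03]
[ 0.04  0.14 -0.04  1.38 -0.    1.78]
cm [ 2.19 -0.12 -0.06] rotvec [0.01 0.03 0.02] | /n [ 2.19 -0.12 -0.06] [0.01 0.03 0.02]
[ 2.19 -0.12 -0.06] [0. 0. 0.]
```

View pics/wrist11.png

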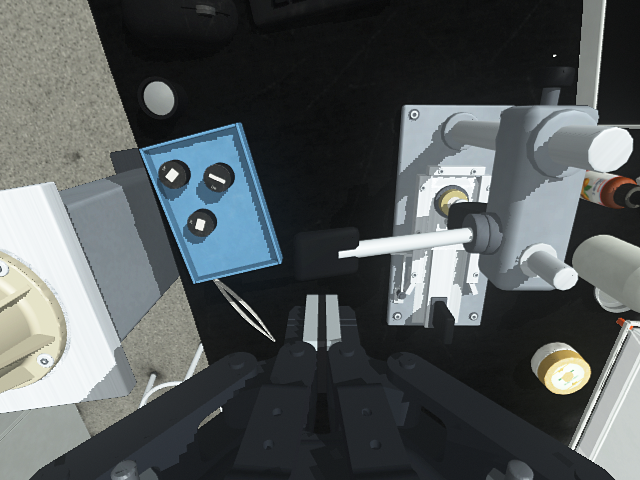

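View pics/scene11.png

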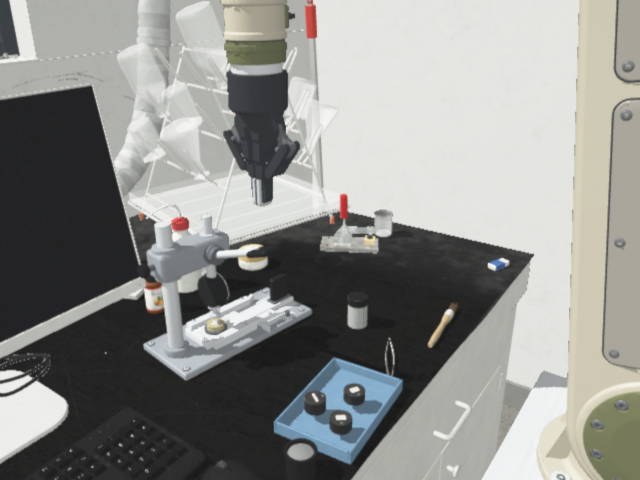

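Run:
```python
from h import *
t,R,s=tool()
im=cv2.imread("pics/wrist11.png");z=im[205:300,270:400].astype(float)*3;cv2.imwrite("pics/wz11.png",cv2.resize(np.clip(z,0,255).astype(np.uint8),None,fx=5,fy=5))
for uv in [(326,252)]: print(st(wonz(t,R,uv,.219)))
```

```text
[0.0159 0.1461 0.219 ]
```

View pics/wz11.png

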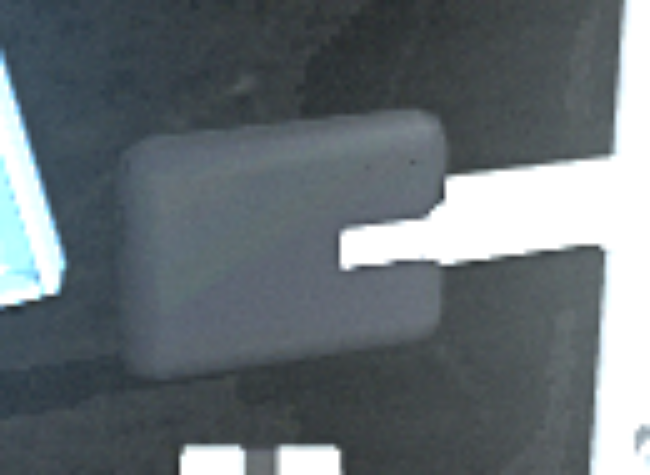

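>>> {"api": "drive_tool", "payload": {
  "plan": [
    [[0.6, -0.15, -0.1, 0, 0, 0, 0], [1.0, -0.15, 0, 0, 0, 0, 0], [1.0, 0, 0, 0, 0, 0, 0], [0.6, 0, 0, 0, 0, 0, 0], [0.1, 0, 0, 0, 0, 0, 0]]
  ]
}}

```text
clock: 12.4
tcp_pos: [0.4786, 0.1013, 0.2225]
orientation: [-0.456, -0.539, -0.458, 0.54]
wrist_force: [0.7, -0.0, 0.4]
finger_gap: -0.0002
```

>>> {"api": "drive_tool", "payload": {
  "plan": [
    [[0.4, 0, 0, 0, 0, 0, 0], [0.4, 0, 0, 0, 0, 0, 0], [0.4, 0, 0, 0, 0, 0, 0], [0.4, 0, 0, 0, 0, 0, 0], [0, 0, 0, 0, 0, 0, 0]]
  ]
}}

```text
clock: 12.82
tcp_pos: [0.479, 0.1017, 0.2076]
orientation: [-0.457, -0.539, -0.457, 0.54]
wrist_force: [-0.5, -0.1, -0.2]
finger_gap: -0.0
```

Run:
```python
from h import *
rep()
```

```text
t 12.8167 stand tcp [0.0131 0.153  0.2076] yhead -9.44 gap -0.0 F stand [-0.15  0.48 -0.24] M [-0.04 -0.05 -0.  ]
```

Run:
```python
from h import *
rep()
im=env.read_camera("scene")[:,:,::-1]; cv2.imwrite("pics/s12.png",cv2.resize(im[170:350,140:320],None,fx=3.3,fy=3.3,interpolation=cv2.INTER_CUBIC))
im=env.read_camera("wrist")[:,:,::-1]; cv2.imwrite("pics/w12.png",np.clip(im.astype(float)*2,0,255).astype(np.uint8))
rep()
```

```text
t 12.8167 stand tcp [0.0131 0.153  0.2076] yhead -9.44 gap -0.0 F stand [-0.15  0.48 -0.24] M [-0.04 -0.05 -0.  ]
t 12.9167 stand tcp [0.0131 0.1527 0.2083] yhead -9.43 gap 0.0004 F stand [ 0.14 -0.63  1.16] M [-0.04  0.03  0.01]
```

View pics/s12.png

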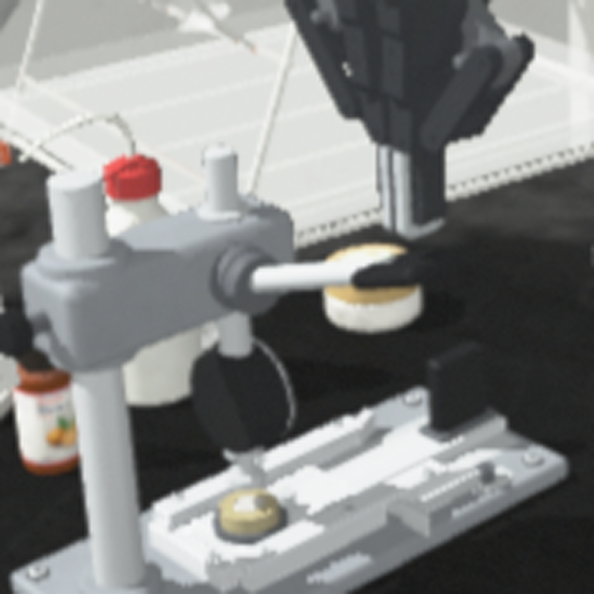

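View pics/w12.png

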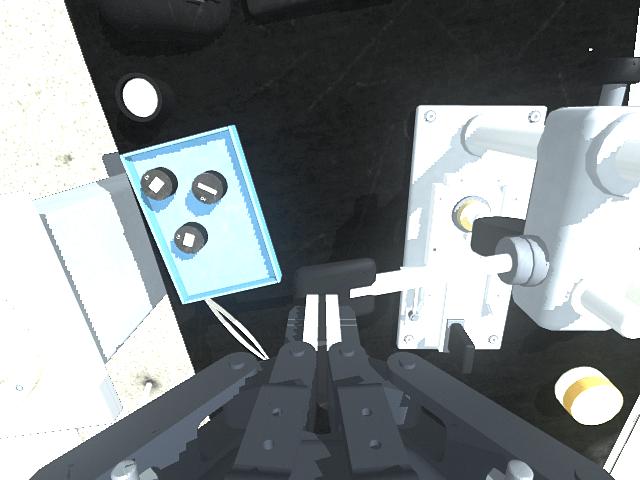

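```bash
cat >> h.py <<'E'
def wproj(t,R,p):
    m=env.camera_model("wrist");T=np.linalg.inv(m["T_tool_cam"]);q=T[:3,:3]@R.inv().apply(np.asarray(p)-t)+T[:3,3];q=m["camera_matrix"]@q;return (q[:2]/q[2]).round(1)
def wl(a,b,z): return O+a*X+b*Y+np.array([0,0,z])
E
python3 - <<'E'
from h import *
t,R,s=tool()
print("tcp wrist",wproj(t,R,t),"scene",proj("scene",t))
for th in (0,.1,.2):
    a=np.radians(20)-th
    for dx,dy in((-.016,-.022),(.016,-.022),(-.016,.022),(.016,.022)):
        p=wl(.012+dx,.032+(.122+dy)*np.cos(a),.172+(.122+dy)*np.sin(a)+.005)
        q=proj("scene",p);print(th,dx,dy,wproj(t,R,p),"scene crop",((q-[140,170])*3.3).round())
q=proj("scene",t);print(((q-[140,170])*3.3).round())
E
```

```text
tcp wrist [321.7 286.6] scene [266.21443347 256.13225211]
0 -0.016 -0.022 [372.3 318.5] scene crop [405. 248.]
0 0.016 -0.022 [375.4 262.5] scene crop [348. 270.]
0 -0.016 0.022 [291.7 334.9] scene crop [469. 243.]
0 0.016 0.022 [290.  275.2] scene crop [412. 266.]
0.1 -0.016 -0.022 [364.6 309.2] scene crop [410. 270.]
0.1 0.016 -0.022 [367.2 255.4] scene crop [354. 293.]
0.1 -0.016 0.022 [285.7 319.7] scene crop [477. 276.]
0.1 0.016 0.022 [283.7 263.4] scene crop [420. 300.]
0.2 -0.016 -0.022 [359.3 300.5] scene crop [414. 292.]
0.2 0.016 -0.022 [361.4 248.7] scene crop [358. 315.]
0.2 -0.016 0.022 [283.  306.1] scene crop [482. 308.]
0.2 0.016 0.022 [281. 253.] scene crop [426. 333.]
[417. 284.]
```

>>> {"api": "drive_tool", "payload": {
  "plan": [
    [[0.3, 0, 0, 0, 0, 0, 0], [0.3, 0, 0, 0, 0, 0, 0], [0.3, 0, 0, 0, 0, 0, 0], [0.1, 0, 0, 0, 0, 0, 0], [0, 0, 0, 0, 0, 0, 0]]
  ]
}}

```text
clock: 13.33
tcp_pos: [0.4791, 0.1017, 0.1979]
orientation: [-0.457, -0.539, -0.457, 0.54]
wrist_force: [-1.0, -0.0, -0.3]
finger_gap: 0.0001
```

>>> {"api": "drive_tool", "payload": {
  "plan": [
    [[0.3, 0, 0, 0, 0, 0, 0], [0.3, 0, 0, 0, 0, 0, 0], [0.3, 0, 0, 0, 0, 0, 0], [0.1, 0, 0, 0, 0, 0, 0], [0, 0, 0, 0, 0, 0, 0]]
  ]
}}

```text
clock: 13.75
tcp_pos: [0.4792, 0.1017, 0.1881]
orientation: [-0.457, -0.539, -0.457, 0.54]
wrist_force: [0.9, -0.1, 1.8]
finger_gap: -0.0
```

Run:
```python
from h import *
rep()
im=env.read_camera("scene")[:,:,::-1]; cv2.imwrite("pics/s13.png",cv2.resize(im[170:350,140:320],None,fx=3.3,fy=3.3,interpolation=cv2.INTER_CUBIC))
rep()
```

```text
t 13.75 stand tcp [0.0131 0.1528 0.1881] yhead -9.44 gap -0.0 F stand [ 0.09 -0.93  1.79] M [ 0.16 -0.02  0.02]
t 13.8 stand tcp [0.0132 0.1527 0.1883] yhead -9.44 gap -0.0003 F stand [-0.01  0.91  1.63] M [ 0.14 -0.02  0.03]
```

View pics/s13.png

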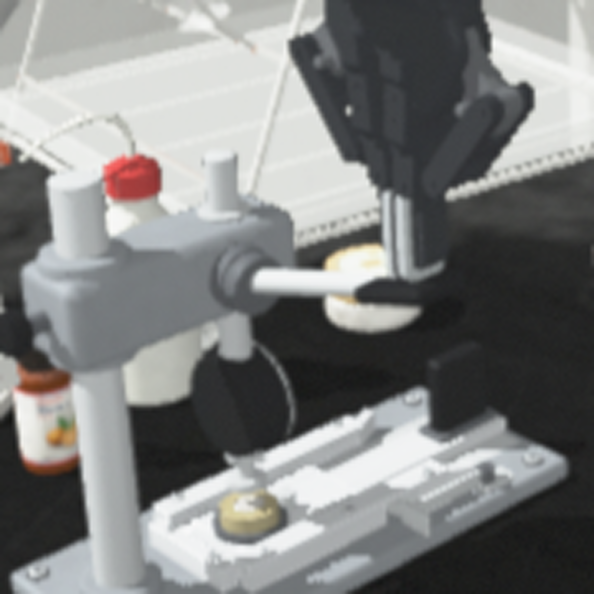

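>>> {"api": "drive_tool", "payload": {
  "plan": [
    [[0.4, 0, 0, 0, 0, 0, 0], [0.4, 0, 0, 0, 0, 0, 0], [0.4, 0, 0, 0, 0, 0, 0], [0.4, 0, 0, 0, 0, 0, 0], [0.2, 0, 0, 0, 0, 0, 0]]
  ]
}}

```text
clock: 14.22
tcp_pos: [0.4788, 0.1017, 0.1695]
orientation: [-0.457, -0.539, -0.457, 0.54]
wrist_force: [-0.7, 0.1, 2.1]
finger_gap: 0.0002
```

>>> {"api": "drive_tool", "payload": {
  "plan": [
    [[0.3, 0, 0, 0, 0, 0, 0], [0.3, 0, 0, 0, 0, 0, 0], [0.2, 0, 0, 0, 0, 0, 0], [0, 0, 0, 0, 0, 0, 0], [0, 0, 0, 0, 0, 0, 0]]
  ]
}}

```text
clock: 14.63
tcp_pos: [0.4793, 0.1016, 0.1623]
orientation: [-0.457, -0.539, -0.457, 0.54]
wrist_force: [-1.7, 1.0, 2.2]
finger_gap: 0.0
```

Run:
```python
from h import *
rep()
im=env.read_camera("scene")[:,:,::-1]; cv2.imwrite("pics/s14.png",cv2.resize(im[170:350,140:320],None,fx=3.3,fy=3.3,interpolation=cv2.INTER_CUBIC))
```

```text
t 14.6333 stand tcp [0.0131 0.1527 0.1623] yhead -9.44 gap 0.0 F stand [0.75 1.8  2.23] M [ 0.28 -0.04 -0.  ]
```

View pics/s14.png

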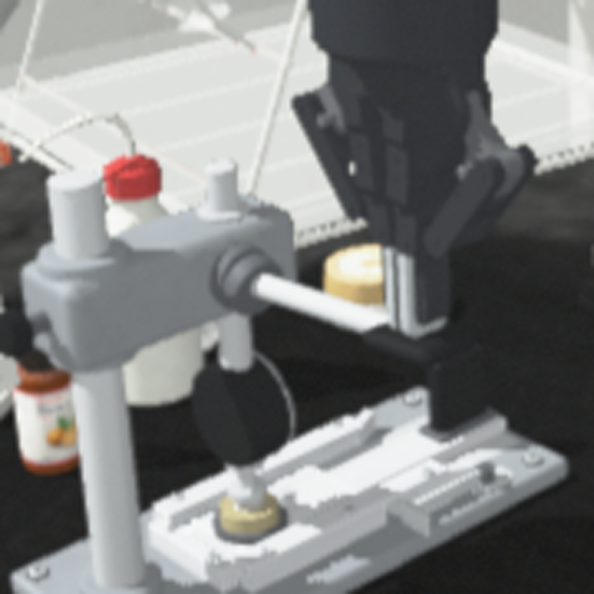

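>>> {"api": "drive_tool", "payload": {
  "plan": [
    [[0.2, 0, 0, 0, 0, 0, 0], [0.2, 0, 0, 0, 0, 0, 0], [0.1, 0, 0, 0, 0, 0, 0], [0, 0, 0, 0, 0, 0, 0], [0, 0, 0, 0, 0, 0, 0]]
  ]
}}

```text
clock: 15.1
tcp_pos: [0.4794, 0.1017, 0.1573]
orientation: [-0.457, -0.539, -0.457, 0.539]
wrist_force: [-0.7, -0.6, 2.1]
finger_gap: -0.0002
```

>>> {"api": "drive_tool", "payload": {
  "plan": [
    [[0.2, 0, 0, 0, 0, 0, 0], [0.2, 0, 0, 0, 0, 0, 0], [0.1, 0, 0, 0, 0, 0, 0], [0, 0, 0, 0, 0, 0, 0], [0, 0, 0, 0, 0, 0, 0]]
  ]
}}

```text
clock: 15.52
tcp_pos: [0.4794, 0.1017, 0.1523]
orientation: [-0.457, -0.539, -0.457, 0.539]
wrist_force: [-1.4, 1.3, 3.1]
finger_gap: -0.0003
```

>>> {"api": "drive_tool", "payload": {
  "plan": [
    [[0.2, 0, 0, 0, 0, 0, 0], [0.2, 0, 0, 0, 0, 0, 0], [0, 0, 0, 0, 0, 0, 0], [0, 0, 0, 0, 0, 0, 0], [0, 0, 0, 0, 0, 0, 0]]
  ]
}}

```text
clock: 15.93
tcp_pos: [0.4793, 0.1017, 0.1484]
orientation: [-0.457, -0.539, -0.457, 0.539]
wrist_force: [-0.8, 0.6, 3.1]
finger_gap: -0.0001
```

Run:
```python
from h import *
rep()
im=env.read_camera("scene")[:,:,::-1]; cv2.imwrite("pics/s15.png",cv2.resize(im[170:350,140:320],None,fx=3.3,fy=3.3,interpolation=cv2.INTER_CUBIC))
```

```text
t 15.9333 stand tcp [0.0131 0.1526 0.1484] yhead -9.44 gap -0.0001 F stand [0.43 0.92 3.08] M [ 0.34  0.   -0.04]
```

View pics/s15.png

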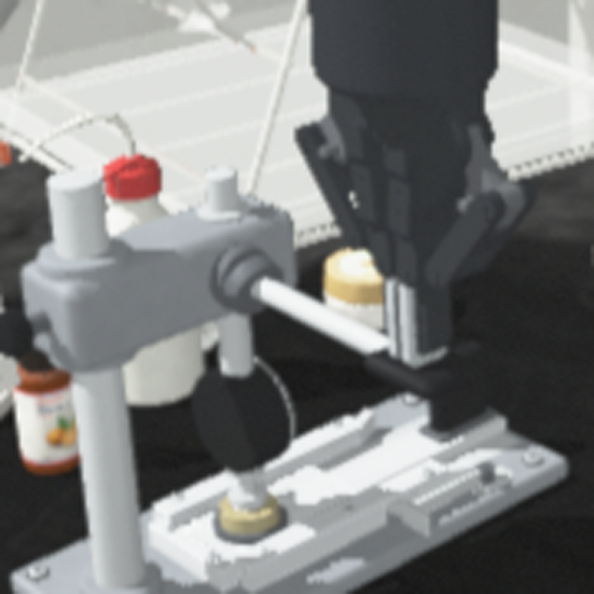

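>>> {"api": "drive_tool", "payload": {
  "plan": [
    [[0.2, 0, 0, 0, 0, 0, 0], [0.1, 0, 0, 0, 0, 0, 0], [0, 0, 0, 0, 0, 0, 0], [0, 0, 0, 0, 0, 0, 0], [0, 0, 0, 0, 0, 0, 0]]
  ]
}}

```text
clock: 16.4
tcp_pos: [0.4794, 0.1016, 0.1454]
orientation: [-0.457, -0.539, -0.457, 0.539]
wrist_force: [-0.5, 1.0, 3.0]
finger_gap: 0.0002
```

>>> {"api": "drive_tool", "payload": {
  "plan": [
    [[0.2, 0, 0, 0, 0, 0, 0], [0.1, 0, 0, 0, 0, 0, 0], [0, 0, 0, 0, 0, 0, 0], [0, 0, 0, 0, 0, 0, 0], [0, 0, 0, 0, 0, 0, 0]]
  ]
}}

```text
clock: 16.82
tcp_pos: [0.4795, 0.1017, 0.1429]
orientation: [0.457, 0.54, 0.457, -0.539]
wrist_force: [-2.3, 0.2, 7.3]
finger_gap: -0.0004
```

Run:
```python
from h import *
rep()
```

```text
t 16.8167 stand tcp [0.0131 0.1524 0.1429] yhead -9.44 gap -0.0004 F stand [-0.17  2.27  7.33] M [ 0.52 -0.03 -0.07]
```

>>> {"api": "drive_tool", "payload": {
  "plan": [
    [[0.2, 0, 0, 0, 0, 0, 0], [0.2, 0, 0, 0, 0, 0, 0], [0.1, 0, 0, 0, 0, 0, 0], [0, 0, 0, 0, 0, 0, 0], [0, 0, 0, 0, 0, 0, 0]]
  ]
}}

```text
clock: 17.23
tcp_pos: [0.4798, 0.1016, 0.1381]
orientation: [0.458, 0.54, 0.457, -0.539]
wrist_force: [-2.9, 0.9, 9.0]
finger_gap: 0.0002
```

Run:
```python
from h import *
rep()
im=env.read_camera("scene")[:,:,::-1]; cv2.imwrite("pics/s16.png",cv2.resize(im[170:350,140:320],None,fx=3.3,fy=3.3,interpolation=cv2.INTER_CUBIC))
```

```text
t 17.2333 stand tcp [0.0132 0.1522 0.1381] yhead -9.44 gap 0.0002 F stand [0.44 3.05 9.03] M [0.49 0.06 0.01]
```

>>> {"api": "drive_tool", "payload": {
  "plan": [
    [[0, 0, 0, 0, 0, 0, 0], [0, 0, 0, 0, 0, 0, 0], [0, 0, 0, 0, 0, 0, 0], [0, 0, 0, 0, 0, 0, 0], [0, 0, 0, 0, 0, 0, 0]]
  ]
}}

```text
clock: 17.7
tcp_pos: [0.4798, 0.1016, 0.1382]
orientation: [0.458, 0.54, 0.457, -0.539]
wrist_force: [-2.7, 0.5, 9.9]
finger_gap: -0.0002
```

View pics/s16.png

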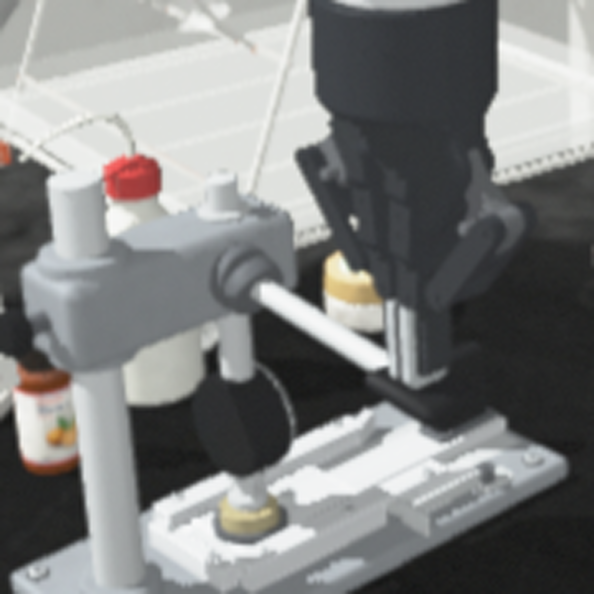

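>>> {"api": "drive_tool", "payload": {
  "plan": [
    [[-0.6, 0, 0, 0, 0, 0, 0], [-1.0, 0, 0, 0, 0, 0, 0], [-1.2, 0, 0, 0, 0, 0, 0], [-1.4, 0, 0, 0, 0, 0, 0], [-1.4, 0, 0, 0, 0, 0, 0]]
  ]
}}

```text
clock: 18.12
tcp_pos: [0.4802, 0.1014, 0.1942]
orientation: [0.458, 0.54, 0.457, -0.539]
wrist_force: [2.0, 0.7, 1.0]
finger_gap: 0.0
```

>>> {"api": "drive_tool", "payload": {
  "plan": [
    [[-1.4, 0, 0, 0, 0, 0, 0], [-2.0, 0, 0, 0, 0, 0, 0], [-2.5, 0, 0, 0, 0, 0, 0], [-2.5, 0, 0, 0, 0, 0, 0], [-1.5, 0, 0, 0, 0, 0, 0]]
  ]
}}

```text
clock: 18.53
tcp_pos: [0.4801, 0.1016, 0.2949]
orientation: [0.458, 0.54, 0.456, -0.539]
wrist_force: [1.3, -0.7, 0.4]
finger_gap: 0.0001
```

>>> {"api": "drive_tool", "payload": {
  "plan": [
    [[0, 0, 0, 0, 0, 0, 0], [0, 0, 0, 0, 0, 0, 0], [0, 0, 0, 0, 0, 0, 0], [0, 0, 0, 0, 0, 0, 0], [0, 0, 0, 0, 0, 0, 0]]
  ]
}}

```text
clock: 18.95
tcp_pos: [0.4787, 0.1016, 0.2911]
orientation: [-0.457, -0.539, -0.458, 0.54]
wrist_force: [-0.2, -0.1, 0.0]
finger_gap: 0.0002
```

Run:
```python
from h import *
rep()
im=env.read_camera("scene")[:,:,::-1]; cv2.imwrite("pics/s17.png",cv2.resize(im[170:350,140:380],None,fx=3.3,fy=3.3,interpolation=cv2.INTER_CUBIC))
im=env.read_camera("wrist")[:,:,::-1]; cv2.imwrite("pics/w17.png",np.clip(im.astype(float)*1.5,0,255).astype(np.uint8))
```

```text
t 18.95 stand tcp [0.013  0.1532 0.2911] yhead -9.44 gap 0.0002 F stand [-0.17  0.16  0.02] M [ 0.   -0.01 -0.03]
```

View pics/s17.png

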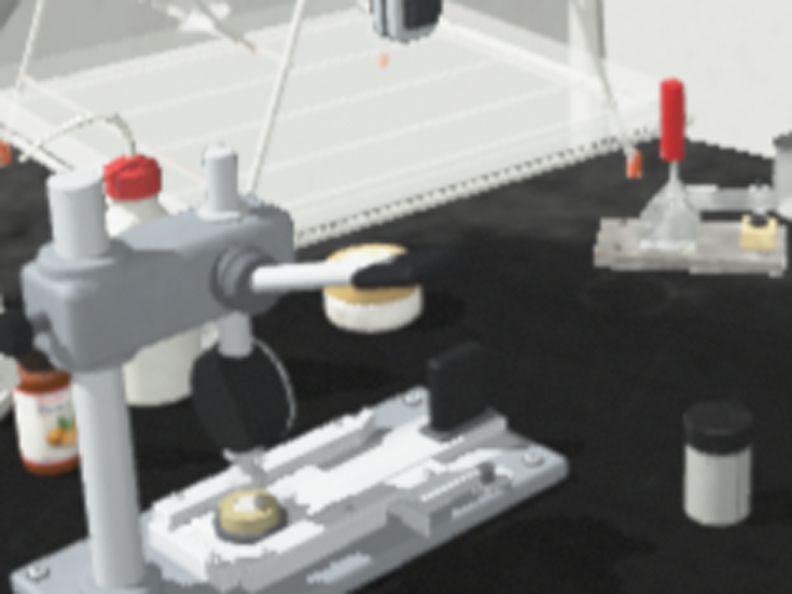

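View pics/w17.png

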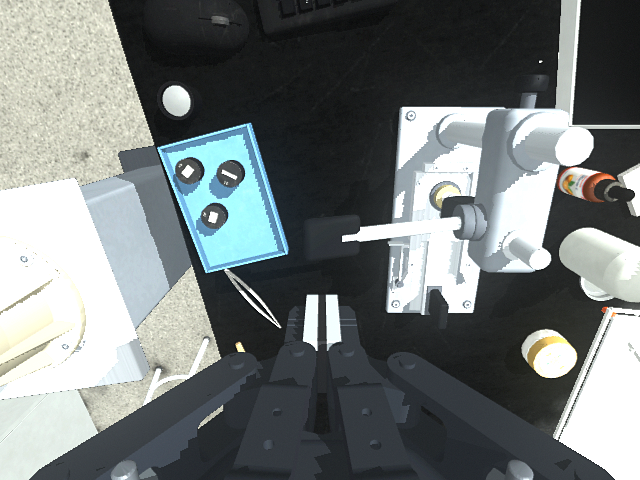

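Scene view: the lever is back at its rest angle (pad near (400, 268)). The carrier is still home, the foot is off the sample, and the can and pot are where they were. The robot is touching nothing, so I'm handing in.

```bash
python3 -c "
from workcell import env
print(env.hand_in())"
```

```text
the job is handed in; nothing more can be done
None
```

I slid the sample carrier home, released it, pressed the lever until the foot sat on the sample, and let it come back up. I handed in at about 19 s.

- **Carrier:** I pushed it in until the sideways force from the catch, about 3 N, dropped to zero. The grip was then at about stand x = -142 mm; nominal home is -145 mm with about 4 mm of play. The wrist picture after release shows the catch nib inside the channel behind the shoulder. I did not do a tug test.
- **Lever:** The force rose from about 3 N to 7 N when the foot met the sample. I pressed about 5 mm further, to 9–10 N, and held that for a little over 0.5 s, well short of the bottom stop.
- **Last checks:** The lever is back at rest, and the carrier is still home with the foot clear of the sample. The can and pot are unmoved to the eye in the last pictures. The wrist force is near zero, and the tool is about 7 cm above the pad.
- **Disagreements:**
  - The fingertips appeared 13 mm or more above the reported TCP in the pictures, so I found the pad by force rather than by height.
  - My scene-camera readings of the base plate corners differed from the top camera by up to about 9 mm. I used the top camera, and the wrist camera's view of the stand's bolts agreed with it.

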